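Load sample panels into the bench trimmer

ROBOT

A 6-joint arm with a two-finger parallel gripper is mounted at the origin on the work surface. World frame = base frame: x ahead of the robot, y to its left, z up, the work surface at z = 0. Lengths are in m, angles in rad, forces in N, time in s.
With the tool pointing down it reaches from about 0.35 to 0.8 m from the base axis. Payload 7.3 kg.
Tool frame: the origin (TCP) lies between the finger pads; the fingertips stand robot.tip_reach ahead of it and the grasp point (between the pads) lies 5 mm behind it (robot.tip_reach is the distance from the TCP to the fingertips, in m); z points along the fingers, y is the line along which they close (so a half turn about z gives the same grasp; the last joint's range is limited). The gripper opens to 85 mm and grips with 20 to 120 N. Pads are 22 mm wide; open, the fingers measure 114 mm over their backs; the gripper's body (76 mm by 85 mm) begins 54 mm behind the grasp point. The pads swing forward as they close: fully open they stand 13 mm farther back than shut.
Start: joints at [1.18, 0.342, 1.524, -0, 1.275, -0.146], TCP at [0.127, 0.509, 0.245] pointing down, gripper open.
Joint ranges: [-2.53, 2.53], [-0.77, 2.02], [0.04, 2.7], [-1, 4.14], [0.28, 2.66], [-3.11, 3.11]. Speed limits (rad/s): [2.57, 2.57, 3.14, 3.14, 3.14, 3.14].

INTERFACE

Orientations are given as a rotation vector (axis times angle).
In Python, from bench import observe, viewer, job_done, robot gives the robot as it stands.
- The arm moves only by the shell command python3 -m handwheel 'ROWS' [FORCE]. ROWS is JSON, a list of rows, each an object with "dr": the turn, a rotation vector about the tool's x, y, z scaled (see below), a list of three; "translation": the shift along the tool's x, y, z scaled (see below), a list of three; "fingers": the opening, from -1 (shut) to 1 (fully open). In form: [{"dr": [rx, ry, rz], "translation": [tx, ty, tz], "fingers": fingers}, ...]. A call has 1 to 12 rows; each row shifts and turns the commanded pose from where the row before left it, along the tool's axes as they then stand; what a row does not reach is not made up. The controller multiplies each number of a shift by 20 mm and each number of a turn by 0.12 rad. A row lasts 1/12 s, in which the tool goes at most 41.7 mm and 7.16 degrees, less where a joint would pass 70% of its speed; a pose out of reach is approached as far as the arm can. A call with a number of a shift or a turn outside -1 to 1 is refused whole. A call with a gripper value outside its range is refused whole. The fingers move at their own pace and stop on an object; FORCE is the grip in N (left out, the last holds). Time passes only in rows, so rows that do not move let the fingers close. It gives the time, the measured TCP pose, the force, the opening and the grip force at its end, in the units of the state.
- observe(): the state, without advancing time (a new reading comes with each control period).
- viewer.camera(name): name is "scene" or "top"; returns a dict with "img" (384x512x3 uint8, blue, green, red), "range_z" (384x512 float32, m along the optical axis (not along the pixel's ray), 0 where there is no reading), "intrinsics" (3x3 intrinsics, pixels), "k1" (the pictures are not rectified: a ray, as slopes to the right and down, at radius r is drawn at 1 + k1 r^2 times it, then the intrinsics apply), "xyz" and "rotation" of the camera in the world. Camera axes: x right, y down, z forward; pixel columns grow to the right and rows downward; lengths in m; the calibration is good to about 2 mm. A picture is of the moment at which its call begins.
- job_done(): hands the job in; it is judged then, once.
The state is a dict: "time_s": time; "joint_pos": joint angles; "joint_velocities": joint speeds; "joint_torque": joint torques, N m; "tcp_pos": TCP position; "orientation": TCP orientation; "wrist_force": force on the tool from outside, world axes, zero at the start; "torque": the same for the moment, N m; "gripper_width": finger opening in m; "grasp_force": force on a finger pad.
Only numpy, scipy, OpenCV 4.12 (cv2) and the standard library are available. Lean on these libraries where they do the work, as an engineer would, in place of code of your own. Each camera call takes 0.05 s, during which the arm holds its last target. There are 200 camera calls.

TASK

Load the bench trimmer with every wooden sample panel that is on the bench. Lift the cranked scraper off its hook, lever up the stiff blue cover by getting the scraper's blade under its front lip, swing the cover fully upright, and hang the scraper back on its hook; slide the panels flat across the bench, without picking them up, until they lie inside the bay on the black mat, then shut the cover completely. Leave everything else where it stands.

Things in the scene. Friction and masses are not known exactly. Their poses are not given: they have to be found in the camera images.
- machine: White bench trimmer with a loading bay, fixed; place and yaw vary. Origin: centre of the bay's floor, level with the bench (paint-thin black mat, no step); x points from the open mouth to the hinge side, y left. Inside: x -62 to +62 mm, y -135 to +135 mm; side and rear walls 40 mm high, 6-7 mm thick. Housing behind it: x +110 to +230 mm, 400 mm wide, 85 mm high (blue top to 110).
- cover (a joint): Angle of the bay's blue cover: 0 shut, 1.6 rad at its open stop. Top plate 4 mm thick, 284 mm wide, reaching 132 mm from the hinge axis, its underside in the plane of the axis. No handle. Stiff hinge (0.4 N m friction, cover 0.3 kg): stays wherever left; lifting the lip takes about 5 N.
- cover_hinge (a point): Middle of the cover's hinge axis (along the machine's y), at x +65.5 mm, z 45 mm in the machine's frame.
- cover_lip (a point): Middle of the lower edge of the cover's front skirt, a plate 4 mm thick and 266 mm wide that hangs 33 mm down from the top plate, 130 mm in front of the hinge axis, and closes the mouth. Shut, it leaves a slit 12 mm high above the bench for a blade. Moves with the cover.
- hook_stand: Fixed steel stand; place and yaw vary. Origin: foot of its post (16 mm thick, 190 mm tall; base 100 x 90 mm). A level rod 8 mm thick runs from the post's top 110 mm along the stand's -x, its top side at z = 190 mm, and ends in a tip turned up 14 mm above that.
- hook_seat (a point): On the top side of the rod, 80 mm from the post and 30 mm short of the tip: where the scraper's eye hangs. Axes as the stand's.
- scraper: Cranked scraper, 0.2 kg, 187 mm tall, hanging upright. Origin: underside of the blade, below the shaft axis; z up. Level steel blade 3 mm thick, 40 mm wide, x -10 to +42 mm (+x points to the post as it hangs). Shaft 12 x 14 mm up to z 89 mm; then an eye open along x, its frame 42 mm wide; on top, z 147 to 187 mm, a square orange grip head 24 x 24 mm.
- scraper_eye (a point): Middle of the upper inner side of the scraper's eye, z = 135 mm in its frame: this rests on the rod. The opening is 26 mm wide and 42 mm high (z 93 to 135 mm).
- blade_edge (a point): Middle of the front edge of the scraper's blade, on its underside.
- panel_a: Wooden sample panel, 90 x 46 x 18 mm, 70 g, edged in dark brown, lying flat. Origin: centre of the underside; x along its length. May be absent (None).
- panel_b: Wooden sample panel, 90 x 46 x 18 mm, 70 g, edged in blue, lying flat. Origin: centre of the underside; x along its length. May be absent (None).
- panel_c: Wooden sample panel, 90 x 46 x 18 mm, 70 g, edged in white, lying flat. Origin: centre of the underside; x along its length. May be absent (None).
- panel_d: Wooden sample panel, 90 x 46 x 18 mm, 70 g, edged in green, lying flat. Origin: centre of the underside; x along its length. May be absent (None).
- roll: Bystander: flat roll of pale edging strip, 110 mm across, 23 mm high. Origin: centre of the underside.
- glue: Bystander: yellow bottle, 52 mm across, 130 mm tall. Origin: centre of the underside.
- tape: Bystander: yellow and black tape measure, 62 x 30 mm, 55 mm tall. Origin: centre of the underside.
- block: Bystander: steel setting block, 75 x 50 x 25 mm. Origin: centre of the underside.
- cup: Bystander: white cup, 72 mm across, 85 mm tall. Origin: centre of the underside.
- strips: Bystander: cardboard carton of strips, 140 x 55 x 30 mm. Origin: centre of the underside.
- brush: Bystander: hand brush, 170 mm long. Origin: near its middle.
Not all that is in view belongs to the job. Leave any orange, pink or yellow look-alike of the panel_a alone.

How it is judged:
On the way, in this order (a step that is already met when the one before it is completed fails the run):
1. the scraper is lifted off its hook (distance between scraper_eye and hook_seat above 0.08 m), for 0.1 s.
2. the scraper's blade is levering up the cover (0.1 to 0.7 rad) (contact force between scraper and machine above 0.5 N and value of joint cover between 0.1 and 0.7 rad), for 0.1 s.
3. the cover is swung upright (over 1.4 rad) (value of joint cover above 1.4 rad), for 0.2 s.
At the end, for the whole second after the job is handed in: The cover is shut (under 0.035 rad); the scraper hangs at rest by its eye on the hook's rod (within 32 mm of the seat, 6 mm in height); every panel present lies flat and at rest in the bay (its centre within 50 mm in x and 120 mm in y of the bay's centre) (value of joint cover below 0.035 rad and distance between scraper_eye and hook_seat below 0.032 m and z of scraper_eye in the frame of hook_seat between -0.006 and 0.006 m and contact force between scraper and hook_stand above 0.5 N and linear speed of scraper below 0.03 m/s and x of panel_a in the frame of machine between -0.05 and 0.05 m and y of panel_a in the frame of machine between -0.12 and 0.12 m and height (world z) of each of panel_a, panel_b, panel_c, panel_d below 0.008 m and angle between each of panel_a, panel_b, panel_c, panel_d's own z axis and vertical below 0.1 rad and linear speed of each of panel_a, panel_b, panel_c, panel_d below 0.02 m/s and x of panel_b in the frame of machine between -0.05 and 0.05 m and y of panel_b in the frame of machine between -0.12 and 0.12 m and x of panel_c in the frame of machine between -0.05 and 0.05 m and y of panel_c in the frame of machine between -0.12 and 0.12 m and x of panel_d in the frame of machine between -0.05 and 0.05 m and y of panel_d in the frame of machine between -0.12 and 0.12 m); the robot touches nothing.
It fails at once if a panel is lifted off the bench (over 40 mm) (height (world z) of any of panel_a, panel_b, panel_c, panel_d above 0.04 m).
It fails at once if a bystander is pushed away (over 50 mm) (distance of any of roll, glue, tape, block, cup, strips, brush from where it was at the start of the episode above 0.05 m).
Of panel_a, panel_b, panel_c, panel_d only 2 to 3 are there at a start; the rules pass over those that are not, and their reading is None.
At some moment in a run one of panel_a, panel_b, panel_c, panel_d may be knocked a few centimetres aside while the robot is not near it.
It also fails if it takes over 210 s, if anything falls off the work surface, if the arm or the gripper's body presses on something with over 40 N, if the wrist force passes 120 N, or if a joint passes its speed limit or range.

## Working session

There is one attempt and no reset: what is moved stays moved. The work goes in short steps, Python scripts to look and compute and a shell command to move; the robot and the scene stay as the last step left them, time stands still between calls to the robot, and variables do not carry over. Pictures are saved under pics/ and viewed, at most 14 in all, crops included, and the job is handed in when it is done.

```bash
ls; mkdir -p pics
python3 - <<'E'
from bench import observe, viewer, robot
import cv2
print(observe(), robot.tip_reach)
for n in("scene","top"):
    c=viewer.camera(n); cv2.imwrite(f"pics/{n}0.png",c["img"] if 0 else cv2.resize(c["img"],(800,600)))
    print(n,c["intrinsics"],c["k1"],c["xyz"],c["rotation"])
E
```

```text
pics
{'time_s': 0.0, 'joint_pos': array([ 1.18001136e+00,  3.42720373e-01,  1.52504420e+00, -2.89864990e-05,
        1.27540430e+00, -1.45995095e-01]), 'joint_velocities': array([ 8.65119192e-04,  6.39455407e-04,  2.48878671e-04,  1.08456314e-05,
       -8.63328374e-05, -4.28658772e-04]), 'joint_torque': array([-5.30563775e-04, -4.33669031e+01, -2.46013820e+01, -8.06348771e-05,
        7.70099839e-03, -6.43564391e-06]), 'tcp_pos': array([0.12706728, 0.50898431, 0.24461768]), 'orientation': array([-3.83494642e-01, -3.11770306e+00,  2.39852512e-03]), 'wrist_force': array([-0.55980081, -0.6173702 , -0.32994913]), 'torque': array([-0.01077567, -0.06274143, -0.00848756]), 'grasp_force': 0.0, 'gripper_width': 0.0860681512758678} 0.014
scene [[349.77624896   0.         258.21168252]
 [  0.         349.77624896 190.74105548]
 [  0.           0.           1.        ]] 0.00511616047609119 [0.95065743 0.42249011 1.14996176] [-1.17801059 -2.55195593  0.74185738]
top [[491.49646156   0.         254.20738488]
 [  0.         491.49646156 193.23359184]
 [  0.           0.           1.        ]] -0.1556079570282006 [0.11989079 0.00226794 1.65382359] [-2.03817963  2.15909697 -0.25002455]
```

View pics/scene0.png

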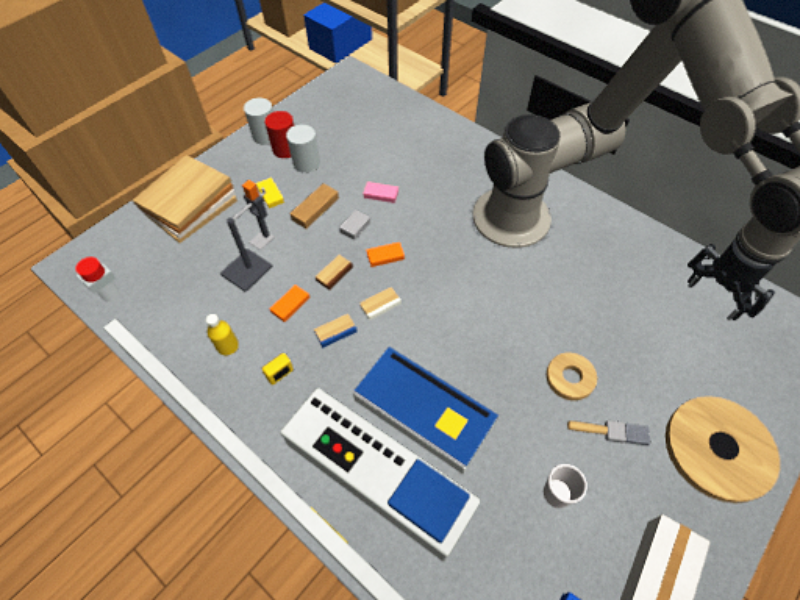

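View pics/top0.png

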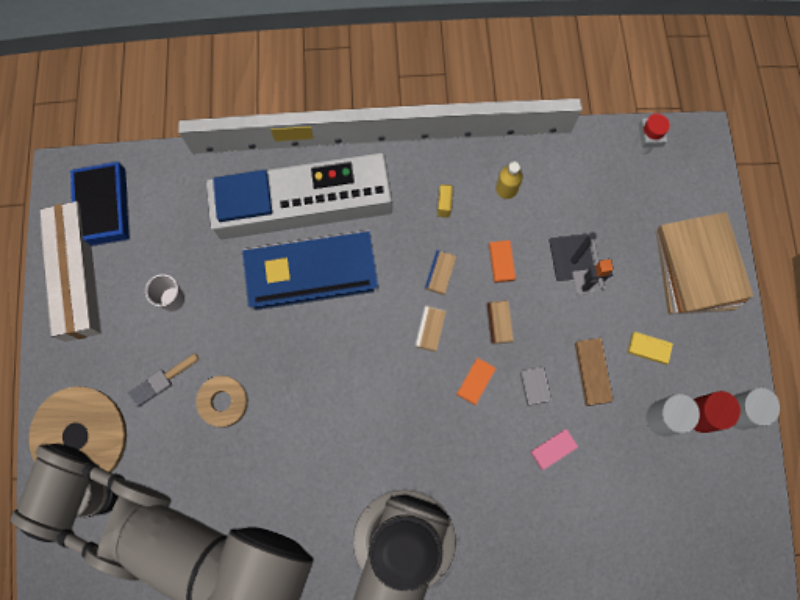

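The top view (800x600) shows three wooden panels with coloured edges: blue-edged b at (440,271), white-edged c at (431,328) and brown-edged a at (500,321). The plain orange (502,261), (477,381), pink (554,449) and yellow (651,348) pieces are look-alikes, and the solid brown block at (594,371) fits no panel. The stand is at (575,258), with the scraper's orange head at (605,268). The machine is at (310,270).

```bash
cat > h.py <<'E'
import numpy as np, cv2
from scipy.spatial.transform import Rotation as R
from bench import observe, viewer, robot
def cloud(n):
    c=viewer.camera(n); K=c["intrinsics"]; z=c["range_z"]
    v,u=np.mgrid[:384,:512]; d=np.stack([(u-K[0,2])/K[0,0],(v-K[1,2])/K[1,1]],-1); s=d.copy()
    for _ in range(10): s=d/(1+c["k1"]*(s**2).sum(-1,keepdims=True))
    P=np.dstack([s*z[...,None],z])@R.from_rotvec(c["rotation"]).as_matrix().T+c["xyz"]
    P[z==0]=np.nan
    return c["img"],P
def blob(P,m,u,v):   # connected component of mask containing/nearest pixel (u,v), in native pixels
    n,l=cv2.connectedComponents(m.astype(np.uint8)); ys,xs=np.nonzero(m)
    i=np.argmin((ys-v)**2+(xs-u)**2); k=l==l[ys[i],xs[i]]
    return k
def rect(Q):
    (x,y),(w,h),a=cv2.minAreaRect((Q[:,:2]*1000).astype(np.float32))
    if w<h: w,h,a=h,w,a+90
    a=(a+90)%180-90
    return np.round([x,y,w,h,a],1)
def panels(img,P,guess):
    hsv=cv2.cvtColor(img,cv2.COLOR_BGR2HSV)
    for k,(u,v) in guess.items():
        m=(P[...,2]>.011)&(P[...,2]<.026)
        b=blob(P,m,u,v); print(k,rect(P[b]),"n",b.sum(),"z",np.round(np.nanmedian(P[b][:,2]),4), "px",np.argwhere(b).mean(0)[::-1].round())
def pose():
    o=observe(); M=R.from_rotvec(o["orientation"]).as_matrix(); return o,o["tcp_pos"],M
def goto(p,yaw=None):
    """shift in tool units (20 mm) to world p; turn units to tool-down with tool-y at world yaw (mod 180)"""
    o,t,M=pose(); 
    if yaw is not None:
        best=None
        for q in (yaw,yaw+180):
            q=np.radians(q); y=np.array([np.cos(q),np.sin(q),0]); z=np.array([0,0,-1.]); T=np.c_[np.cross(y,z),y,z]
            r=R.from_matrix(M.T@T).as_rotvec()
            if best is None or np.linalg.norm(r)<np.linalg.norm(best[0]): best=(r,T)
        print("dr units",(best[0]/.12).round(2),"then shift units",(best[1].T@(np.array(p)-t)/.02).round(2))
    print("shift units now",(M.T@(np.array(p)-t)/.02).round(2),"tcp",t.round(4),"tooly yaw",np.degrees(np.arctan2(M[1,1],M[0,1])).round(1),"tilt",M[2].round(3),"q6",o["joint_pos"][5].round(2),"t",o["time_s"].round(1))
E
python3 - <<'E'
from h import *
f=1/1.5625
for n in ("top","scene"):
    img,P=cloud(n); hsv=cv2.cvtColor(img,cv2.COLOR_BGR2HSV); np.save(f"{n}.npy",P); cv2.imwrite(f"{n}.png",img)
    G={"b":(440,271),"c":(431,328),"a":(500,321)} if n=="top" else {"b":(335,328),"c":(380,301),"a":(334,270)}
    print(n); panels(img,P,{k:(u*f,v*f) for k,(u,v) in G.items()})
    blue=(hsv[...,0]>100)&(hsv[...,0]<130)&(hsv[...,1]>120)
    for nm,lo,hi in(("cover",.04,.058),("wholemachine",.04,.13)):
        m=(P[...,2]>lo)&(P[...,2]<hi)&((blue)|(hsv[...,0]<35) if nm=="cover" else True)
        u,v=((330,250) if n=="top" else (400,390)) if nm=="cover" else ((345,200) if n=="top" else (380,470))
        b=blob(P,m,u*f,v*f);print(nm,rect(P[b]),b.sum(),np.nanmedian(P[b][:,2]))
    org=(hsv[...,0]<14)&(hsv[...,1]>150)&(P[...,2]>.19)&(P[...,2]<.26)
    u,v=(605,268) if n=="top" else (252,190)
    b=blob(P,org,u*f,v*f);Q=P[b];print("head",rect(Q),b.sum(),np.nanpercentile(Q,[2,50,98],axis=0).round(4))
    m=np.isfinite(P[...,2])&(P[...,2]>.17)&(P[...,2]<.26);b=blob(P,m,u*f,v*f);print("stand top part",rect(P[b]));print(P[b][P[b][:,2]<.2].round(3)[::4])
    m=(P[...,2]>.004)&(P[...,2]<.02);u,v=(562,255) if n=="top" else (245,272);b=blob(P,m,u*f,v*f);print("base",rect(P[b]),b.sum(),np.nanmedian(P[b][:,2]))
E
python3 - <<'E'
import cv2
a=cv2.imread("top.png")[140:280,250:420];cv2.imwrite("pics/crop.png",cv2.resize(a,None,fx=4,fy=4,interpolation=cv2.INTER_CUBIC)[:600,:800])
E
```

```text
top
b [ 572.3 -115.    92.6   46.2  -20.7] n 321 z 0.0182 px [282. 174.]
c [445.2 -86.3  90.8  49.7 -16.7] n 343 z 0.0183 px [276. 210.]
a [ 452.7 -235.5   93.5   44.2    2. ] n 318 z 0.0182 px [320. 206.]
cover [586.7 172.1 281.  133.5 -84.9] 2850 0.049457762369400915
wholemachine [756.8 189.3 401.6 126.2 -84.1] 4259 0.08753917528970723
head [ 504.4 -417.9   24.7   23.4  -86.8] 91 [[ 0.4929 -0.4296  0.2072]
 [ 0.5012 -0.4162  0.2386]
 [ 0.5157 -0.4061  0.2477]]
stand top part [ 528.8 -412.8  123.5   44.6   13.6]
[[ 0.593 -0.414  0.186]
 [ 0.588 -0.416  0.19 ]
 [ 0.585 -0.412  0.19 ]
 [ 0.587 -0.407  0.173]
 [ 0.581 -0.415  0.19 ]
 [ 0.581 -0.407  0.182]
 [ 0.578 -0.418  0.19 ]
 [ 0.576 -0.412  0.187]
 [ 0.577 -0.409  0.173]
 [ 0.571 -0.417  0.191]
 [ 0.565 -0.413  0.191]
 [ 0.558 -0.412  0.19 ]
 [ 0.556 -0.416  0.186]
 [ 0.552 -0.419  0.188]
 [ 0.545 -0.417  0.19 ]
 [ 0.539 -0.414  0.188]
 [ 0.537 -0.418  0.183]
 [ 0.529 -0.416  0.187]
 [ 0.517 -0.402  0.198]
 [ 0.511 -0.398  0.197]
 [ 0.507 -0.401  0.199]
 [ 0.502 -0.442  0.197]
 [ 0.501 -0.399  0.189]
 [ 0.496 -0.442  0.196]
 [ 0.
[... 931 characters left out ...]
  0.195]
 [ 0.494 -0.399  0.197]
 [ 0.497 -0.402  0.193]
 [ 0.517 -0.418  0.193]
 [ 0.504 -0.399  0.195]
 [ 0.521 -0.421  0.188]
 [ 0.516 -0.401  0.198]
 [ 0.498 -0.398  0.185]
 [ 0.517 -0.416  0.183]
 [ 0.507 -0.398  0.187]
 [ 0.532 -0.418  0.189]
 [ 0.511 -0.401  0.184]
 [ 0.497 -0.397  0.174]
 [ 0.514 -0.398  0.183]
 [ 0.546 -0.419  0.189]
 [ 0.51  -0.4    0.173]
 [ 0.558 -0.414  0.192]
 [ 0.562 -0.418  0.188]
 [ 0.564 -0.415  0.186]
 [ 0.573 -0.414  0.189]
 [ 0.583 -0.419  0.188]
 [ 0.572 -0.411  0.186]
 [ 0.582 -0.409  0.19 ]
 [ 0.585 -0.404  0.191]
 [ 0.589 -0.406  0.188]
 [ 0.588 -0.412  0.177]
 [ 0.59  -0.412  0.173]]
base [ 589.7 -411.2  108.1   92.2    2.5] 443 0.011176784085836555
```

View pics/crop.png

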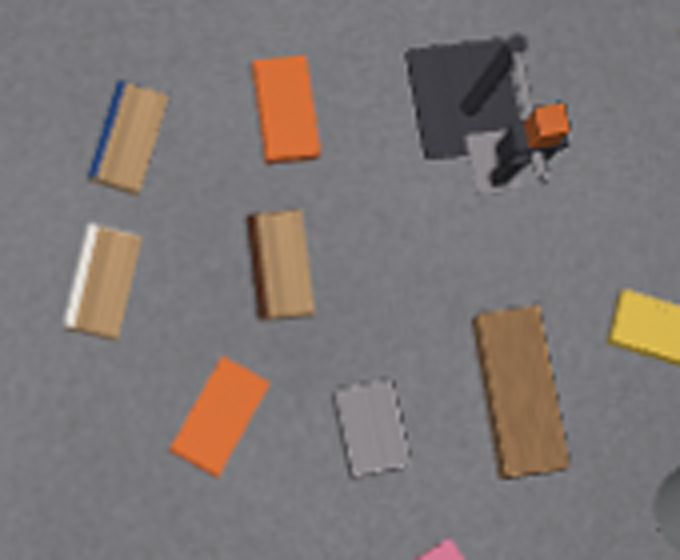

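The crop confirms the panels: b with blue edge (128,137), c with white edge (103,281) and a with brown edge (281,265). All three tops are at about 18 mm and measure about 91x47 mm. The orange pieces have no edging and I'll leave them alone.

First the tool rises and turns to yaw 2.5°.

```bash
python3 -m handwheel '[{"dr":[0,0,1],"translation":[0,0,-1],"fingers":1},{"dr":[0,0,1],"translation":[0,0,-1],"fingers":1},{"dr":[0,0,1],"translation":[0,0,-1],"fingers":1},{"dr":[0,0,1],"translation":[0,0,-1],"fingers":1},{"dr":[0,0,1],"translation":[0,0,0],"fingers":1},{"dr":[0,0,1],"translation":[0,0,0],"fingers":1},{"dr":[0,0,1],"translation":[0,0,0],"fingers":1},{"dr":[0,0,1],"translation":[0,0,0],"fingers":1},{"dr":[0,0,1],"translation":[0,0,0],"fingers":1},{"dr":[0,0,1],"translation":[0,0,0],"fingers":1},{"dr":[0,0,0.6],"translation":[0,0,0],"fingers":1},{"dr":[0,0,0],"translation":[0,0,0],"fingers":1}]'
python3 -c "
from h import *
goto([.45,.1,.32],2.5);goto([.506,-.4185,.32],2.5)"
```

```text
time_s: 1.2
tcp_pos: [0.1272, 0.5093, 0.3251]
orientation: [2.163, 2.278, -0.001]
wrist_force: [0.4, 0.0, 1.0]
gripper_width: 0.0855
grasp_force: 0.0
dr units [-0.    0.    0.07] then shift units [-21.15  15.23   0.26]Traceback (most recent call last):
  File "<string>", line 3, in <module>
    goto([.45,.1,.32],2.5);goto([.506,-.4185,.32],2.5)
    ~~~~^^^^^^^^^^^^^^^^^^
  File "h.py", line 37, in goto
    print("shift units now",(M.T@(np.array(p)-t)/.02).round(2),"tcp",t.round(4),"tooly yaw",np.degrees(np.arctan2(M[1,1],M[0,1])).round(1),"tilt",M[2].round(3),"q6",o["joint_pos"][5].round(2),"t",o["time_s"].round(1))
                                                                                                                                                                                                    ^^^^^^^^^^^^^^^^^
AttributeError: 'float' object has no attribute 'round'
```

```bash
sed -i 's/o\["time_s"\].round(1)/round(float(o["time_s"]),1),"F",o["wrist_force"].round(1),"w",round(float(o["gripper_width"]),4),"g",round(float(o["grasp_force"]),1)/' h.py
python3 -m handwheel '[{"dr":[0,0,0],"translation":[-1,1,0],"fingers":1},{"dr":[0,0,0],"translation":[-1,1,0],"fingers":1},{"dr":[0,0,0],"translation":[-1,1,0],"fingers":1},{"dr":[0,0,0],"translation":[-1,1,0],"fingers":1},{"dr":[0,0,0],"translation":[-1,1,0],"fingers":1},{"dr":[0,0,0],"translation":[-1,1,0],"fingers":1},{"dr":[0,0,0],"translation":[-1,1,0],"fingers":1},{"dr":[0,0,0],"translation":[-1,1,0],"fingers":1},{"dr":[0,0,0],"translation":[-1,1,0],"fingers":1},{"dr":[0,0,0],"translation":[-1,1,0],"fingers":1},{"dr":[0,0,0],"translation":[-1,1,0],"fingers":1},{"dr":[0,0,0],"translation":[-1,1,0],"fingers":1}]'
python3 -m handwheel '[{"dr":[0,0,0],"translation":[-1,0.5,0],"fingers":1},{"dr":[0,0,0],"translation":[-1,0.5,0],"fingers":1},{"dr":[0,0,0],"translation":[-1,0.5,0],"fingers":1},{"dr":[0,0,0],"translation":[-1,0.5,0],"fingers":1},{"dr":[0,0,0],"translation":[-1,0.5,0],"fingers":1},{"dr":[0,0,0],"translation":[-1,0.5,0],"fingers":1},{"dr":[0,0,0],"translation":[-1,0.5,0],"fingers":1},{"dr":[0,0,0],"translation":[-1,0.5,0],"fingers":1},{"dr":[0,0,0],"translation":[-1,0.5,0],"fingers":1},{"dr":[0,0,0],"translation":[-1,0.5,0],"fingers":1},{"dr":[0,0,0],"translation":[-1,0.5,0],"fingers":1},{"dr":[0,0,0],"translation":[-1,0.5,0],"fingers":1}]'
python3 -m handwheel '[{"dr":[0,0,0],"translation":[-1,0,0],"fingers":1},{"dr":[0,0,0],"translation":[-1,0,0],"fingers":1},{"dr":[0,0,0],"translation":[-1,0,0],"fingers":1},{"dr":[0,0,0],"translation":[-1,0,0],"fingers":1},{"dr":[0,0,0],"translation":[-1,0,0],"fingers":1},{"dr":[0,0,0],"translation":[-1,0,0],"fingers":1},{"dr":[0,0,0],"translation":[-1,0,0],"fingers":1},{"dr":[0,0,0],"translation":[-1,0,0],"fingers":1},{"dr":[0,0,0],"translation":[-1,0,0],"fingers":1},{"dr":[0,0,0],"translation":[-1,0,0],"fingers":1},{"dr":[0,0,0],"translation":[-1,0,0],"fingers":1},{"dr":[0,0,0],"translation":[-1,0,0],"fingers":1}]'
python3 -c "
from h import *
goto([.506,-.4185,.32],2.5)"
```

```text
time_s: 2.2
tcp_pos: [0.3807, 0.2815, 0.3253]
orientation: [-2.157, -2.284, -0.0]
wrist_force: [0.3, 1.5, -0.3]
gripper_width: 0.0855
grasp_force: 0.0
time_s: 3.2
tcp_pos: [0.513, 0.0485, 0.3252]
orientation: [-2.157, -2.284, 0.0]
wrist_force: [-0.0, 0.5, 0.4]
gripper_width: 0.0852
grasp_force: 0.0
time_s: 4.2
tcp_pos: [0.5255, -0.1911, 0.3251]
orientation: [-2.157, -2.283, -0.0]
wrist_force: [-0.4, -0.5, 0.3]
gripper_width: 0.0852
grasp_force: 0.0
dr units [-0.   -0.    0.11] then shift units [-11.32  -1.47   0.26]
shift units now [-11.29  -1.62   0.25] tcp [ 0.5255 -0.1911  0.3251] tooly yaw 3.3 tilt [ 0. -0. -1.] q6 -0.54 t 4.2 F [-0.4 -0.5  0.3] w 0.0852 g 0.0
```

```bash
python3 -m handwheel '[{"dr":[0,0,0.1],"translation":[-1,-0.15,0],"fingers":1},{"dr":[0,0,0],"translation":[-1,-0.15,0],"fingers":1},{"dr":[0,0,0],"translation":[-1,-0.15,0],"fingers":1},{"dr":[0,0,0],"translation":[-1,-0.15,0],"fingers":1},{"dr":[0,0,0],"translation":[-1,-0.15,0],"fingers":1},{"dr":[0,0,0],"translation":[-1,-0.15,0],"fingers":1},{"dr":[0,0,0],"translation":[-1,-0.15,0],"fingers":1},{"dr":[0,0,0],"translation":[-1,-0.15,0],"fingers":1},{"dr":[0,0,0],"translation":[-1,-0.15,0],"fingers":1},{"dr":[0,0,0],"translation":[-1,-0.1,0],"fingers":1},{"dr":[0,0,0],"translation":[-1,0,0],"fingers":1},{"dr":[0,0,0],"translation":[-0.3,0,0],"fingers":1}]'
python3 -m handwheel '[{"dr":[0,0,0],"translation":[0,0,1],"fingers":1},{"dr":[0,0,0],"translation":[0,0,1],"fingers":1},{"dr":[0,0,0],"translation":[0,0,1],"fingers":1},{"dr":[0,0,0],"translation":[0,0,1],"fingers":1},{"dr":[0,0,0],"translation":[0,0,1],"fingers":1},{"dr":[0,0,0],"translation":[0,0,0.25],"fingers":1},{"dr":[0,0,0],"translation":[0,0,0],"fingers":1}]'
python3 - <<'E'
from h import *
goto([.506,-.4185,.22],2.5)
img,P=cloud("scene");cv2.imwrite("pics/g1.png",cv2.resize(img[80:190,110:230],None,fx=5,fy=5))
E
```

```text
time_s: 5.2
tcp_pos: [0.5056, -0.4197, 0.3243]
orientation: [-2.174, -2.267, 0.001]
wrist_force: [0.4, 0.2, 0.9]
gripper_width: 0.0856
grasp_force: 0.0
time_s: 5.78
tcp_pos: [0.5059, -0.416, 0.2185]
orientation: [-2.17, -2.266, -0.001]
wrist_force: [0.4, 0.4, 0.7]
gripper_width: 0.0855
grasp_force: 0.0
dr units [-0.02 -0.03 -0.  ] then shift units [-0.12 -0.   -0.07]
shift units now [-0.12 -0.   -0.08] tcp [ 0.5059 -0.416   0.2185] tooly yaw 2.5 tilt [ 0.003 -0.003 -1.   ] q6 -0.85 t 5.8 F [0.4 0.4 0.7] w 0.0855 g 0.0
```

View pics/g1.png

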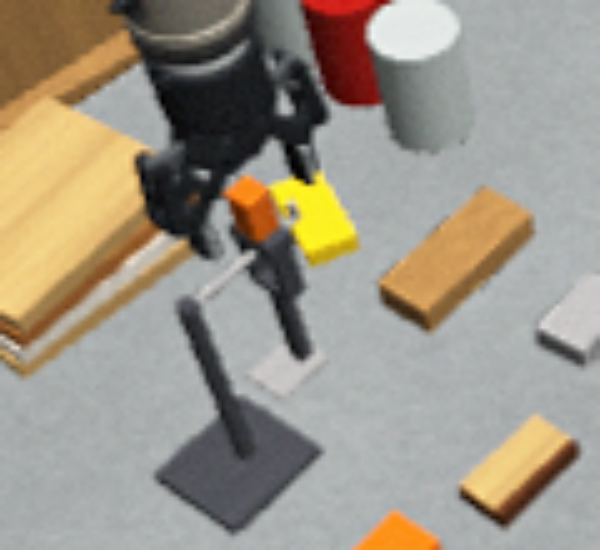

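The open fingers straddle the orange head at (250,207) in the crop, so I close on it.

```bash
python3 -m handwheel '[{"dr":[0,0,0],"translation":[-0.1,0,0],"fingers":-1},{"dr":[0,0,0],"translation":[0,0,0],"fingers":-1},{"dr":[0,0,0],"translation":[0,0,0],"fingers":-1},{"dr":[0,0,0],"translation":[0,0,0],"fingers":-1},{"dr":[0,0,0],"translation":[0,0,0],"fingers":-1},{"dr":[0,0,0],"translation":[0,0,0],"fingers":-1},{"dr":[0,0,0],"translation":[0,0,0],"fingers":-1},{"dr":[0,0,0],"translation":[0,0,0],"fingers":-1}]' 100
python3 -m handwheel '[{"dr":[0,0,0],"translation":[0,0,-0.4],"fingers":-1},{"dr":[0,0,0],"translation":[0,0,-0.4],"fingers":-1},{"dr":[0,0,0],"translation":[0,0,-0.4],"fingers":-1},{"dr":[0,0,0],"translation":[0,0,0],"fingers":-1}]'
python3 - <<'E'
from h import *
goto([.506,-.4185,.244],2.5)
img,P=cloud("scene");cv2.imwrite("pics/g2.png",cv2.resize(img[80:190,110:230],None,fx=5,fy=5))
E
```

```text
time_s: 6.5
tcp_pos: [0.5065, -0.4193, 0.221]
orientation: [2.174, 2.267, -0.0]
wrist_force: [-1.4, -0.1, 4.4]
gripper_width: 0.0225
grasp_force: 97.7
time_s: 6.83
tcp_pos: [0.507, -0.4197, 0.2465]
orientation: [2.172, 2.265, 0.0]
wrist_force: [0.3, -0.1, -1.4]
gripper_width: 0.0231
grasp_force: 97.9
dr units [ 0.02  0.02 -0.01] then shift units [ 0.06 -0.05  0.12]
shift units now [ 0.06 -0.05  0.12] tcp [ 0.507  -0.4197  0.2465] tooly yaw 2.4 tilt [-0.002  0.002 -1.   ] q6 -0.85 t 6.8 F [ 0.3 -0.1 -1.4] w 0.0231 g 97.9
```

View pics/g2.png

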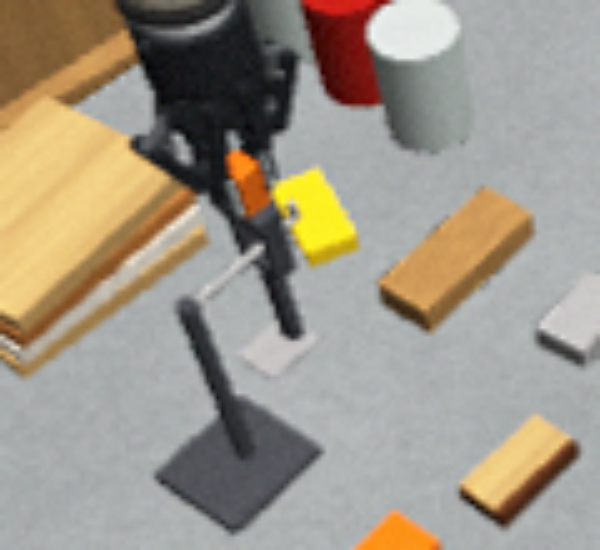

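The picture shows the scraper gripped with the rod midway through the eye. I pull it out along the rod and carry it over to the machine.

```bash
python3 -m handwheel '[{"dr":[0,0,0],"translation":[0.05,-0.5,0],"fingers":-1},{"dr":[0,0,0],"translation":[0,-0.5,0],"fingers":-1},{"dr":[0,0,0],"translation":[0,-0.5,0],"fingers":-1},{"dr":[0,0,0],"translation":[0,-0.5,0],"fingers":-1},{"dr":[0,0,0],"translation":[0,-0.5,0],"fingers":-1},{"dr":[0,0,0],"translation":[0,-0.5,0],"fingers":-1},{"dr":[0,0,0],"translation":[0,-0.5,0],"fingers":-1},{"dr":[0,0,0],"translation":[0,-0.5,0],"fingers":-1},{"dr":[0,0,0],"translation":[0,-0.5,0],"fingers":-1},{"dr":[0,0,0],"translation":[0,-0.5,0],"fingers":-1},{"dr":[0,0,0],"translation":[0,0,0],"fingers":-1}]'
python3 -m handwheel '[{"dr":[0,0,-0.1],"translation":[1,0,0],"fingers":-1},{"dr":[0,0,-0.1],"translation":[1,0,0],"fingers":-1},{"dr":[0,0,-0.1],"translation":[1,0,0],"fingers":-1},{"dr":[0,0,-0.1],"translation":[1,0,0],"fingers":-1},{"dr":[0,0,-0.1],"translation":[1,0,0],"fingers":-1},{"dr":[0,0,0],"translation":[1,0,0],"fingers":-1},{"dr":[0,0,0],"translation":[1,0,0],"fingers":-1},{"dr":[0,0,0],"translation":[1,0,0],"fingers":-1},{"dr":[0,0,0],"translation":[1,0,0],"fingers":-1},{"dr":[0,0,0],"translation":[1,0,0],"fingers":-1},{"dr":[0,0,0],"translation":[1,0,0],"fingers":-1},{"dr":[0,0,0],"translation":[1,0,0],"fingers":-1}]'
python3 -m handwheel '[{"dr":[0,0,0],"translation":[1,0.3,0],"fingers":-1},{"dr":[0,0,0],"translation":[1,0.3,0],"fingers":-1},{"dr":[0,0,0],"translation":[1,0.3,0],"fingers":-1},{"dr":[0,0,0],"translation":[1,0.3,0],"fingers":-1},{"dr":[0,0,0],"translation":[1,0.3,0],"fingers":-1},{"dr":[0,0,0],"translation":[1,0.3,0],"fingers":-1},{"dr":[0,0,0],"translation":[1,0.3,0],"fingers":-1},{"dr":[0,0,0],"translation":[1,0.3,0],"fingers":-1},{"dr":[0,0,0],"translation":[1,0.3,0],"fingers":-1},{"dr":[0,0,0],"translation":[1,0.3,0],"fingers":-1},{"dr":[0,0,0],"translation":[0.5,0.3,0],"fingers":-1},{"dr":[0,0,0],"translation":[0,0,0],"fingers":-1}]'
python3 - <<'E'
from h import *
goto([.461,.16,.246],5.6)
E
```

```text
time_s: 7.8
tcp_pos: [0.4046, -0.4226, 0.2445]
orientation: [-2.175, -2.266, 0.001]
wrist_force: [0.3, -0.5, -1.6]
gripper_width: 0.0227
grasp_force: 98.4
time_s: 8.8
tcp_pos: [0.3856, -0.1824, 0.2445]
orientation: [2.105, 2.331, 0.001]
wrist_force: [0.2, 0.4, -1.6]
gripper_width: 0.0229
grasp_force: 98.3
time_s: 9.8
tcp_pos: [0.4306, 0.0342, 0.2445]
orientation: [2.102, 2.334, 0.002]
wrist_force: [-0.1, 0.2, -1.2]
gripper_width: 0.0225
grasp_force: 98.4
dr units [ 0.01 -0.01  0.06] then shift units [ 6.11  2.13 -0.07]
shift units now [ 6.1   2.17 -0.07] tcp [0.4306 0.0342 0.2445] tooly yaw 6.0 tilt [ 0.001  0.001 -1.   ] q6 -0.2 t 9.8 F [-0.1  0.2 -1.2] w 0.0225 g 98.4
```

```bash
python3 -m handwheel '[{"dr":[0,0,0],"translation":[1,0.35,0],"fingers":-1},{"dr":[0,0,0],"translation":[1,0.35,0],"fingers":-1},{"dr":[0,0,0],"translation":[1,0.35,0],"fingers":-1},{"dr":[0,0,0],"translation":[1,0.35,0],"fingers":-1},{"dr":[0,0,0],"translation":[1,0.35,0.6],"fingers":-1},{"dr":[0,0,0],"translation":[1,0.35,0.6],"fingers":-1},{"dr":[0,0,0],"translation":[0,0,0.6],"fingers":-1},{"dr":[0,0,0],"translation":[0,0,0.6],"fingers":-1},{"dr":[0,0,0],"translation":[0,0,0.6],"fingers":-1},{"dr":[0,0,0],"translation":[0,0,0.4],"fingers":-1},{"dr":[0,0,0],"translation":[0,0,0],"fingers":-1},{"dr":[0,0,0],"translation":[0,0,0],"fingers":-1}]'
python3 - <<'E'
from h import *
goto([.461,.16,.1695],5.6)
M0=np.array([.5885,.1727]);a=np.radians(5.6);ex=np.array([np.cos(a),np.sin(a)]);ey=np.array([-ex[1],ex[0]])
for n in("scene","top"):
    img,P=cloud(n)
    Q=np.dstack([(P[...,:2]-M0)@ex,(P[...,:2]-M0)@ey,P[...,2]])*1000
    m=(Q[...,0]>-160)&(Q[...,0]<-70)&(abs(Q[...,1])<60)&(Q[...,2]>4)
    print(n,m.sum()); b=Q[m]; print(b[b[:,2]<25].round(0)[::3] if m.sum() else "")
    ys,xs=np.nonzero(m)
    if n=="scene":
        s=img[210:310,200:330];cv2.imwrite("pics/s1.png",cv2.resize(s,None,fx=6,fy=6))
E
```

```text
time_s: 10.8
tcp_pos: [0.4595, 0.1556, 0.1763]
orientation: [-2.106, -2.331, 0.0]
wrist_force: [-0.0, -0.1, -1.4]
gripper_width: 0.0226
grasp_force: 98.3
dr units [-0.   -0.    0.03] then shift units [0.21 0.1  0.34]
shift units now [0.21 0.1  0.34] tcp [0.4595 0.1556 0.1763] tooly yaw 5.8 tilt [ 0. -0. -1.] q6 0.07 t 10.8 F [-0.  -0.1 -1.4] w 0.0226 g 98.3
scene 3170
[[-157.  -57.    5.]
 [-137.  -20.   16.]
 [-134.  -17.   16.]
 [-131.  -19.   11.]
 [-122.  -23.   13.]
 [-128.  -13.   15.]
 [-142.    4.   11.]
 [-122.  -14.   15.]
 [-126.   -4.   20.]
 [-138.    6.   11.]
 [-113.  -25.   11.]
 [-119.  -16.   11.]
 [-124.   -7.   12.]
 [-129.    3.   16.]
 [-136.   11.   14.]
 [-111.  -20.   11.]
 [-116.  -10.   14.]
 [-123.   -2.   12.]
 [-130.    7.   10.]
 [-147.   26.    5.]
 [-107.  -17.   13.]
 [-114.   -9.   11.]
 [-118.    1.   15.]
 [-127.   12.   14.]
 [ -99.  -28.    4.]
 [-101.  -17.   15.]
 [-107.   -9.   14.]
 [-114.   -0.   12.]
 [-118.    9.   18.]
 [-136.   25.    5.]
 [ -95.  -18.   17.]
 [-102.  -10.   15.]
 [-109.   -1.   12.]
 [-113.    8.   16.]
 [ -91.  -23.    9.]
 [ -96.  -14.   12.]
 [-101.   -5.   14.]
 [-108.    3.   11.]
 [-113.   13.   15.]
 [ -89.  -14.   14.]
 [ -96.   -6.   12.]
 [-103.    3.   11.]
 [-108.   12.   14.]
 [ -90.  -10.    9.]
 [ -95.   -1.   12.]
 [-101.    8.   12.]
 [-134.   50.    6.]
 [ -91.    5.   20.]
 [-102.   12.    8.]
 [ -91.    6.   11.]
 [ -96.   15.   13.]
 [ -89.   11.   14.]
 [ -95.   54.    5.]]
top 1304
[[ -83.  -59.    5.]
 [ -82.   60.    5.]
 [-108.  -59.    5.]
 [-121.  -50.    9.]
 [-143.  -54.    7.]]
```

View pics/s1.png

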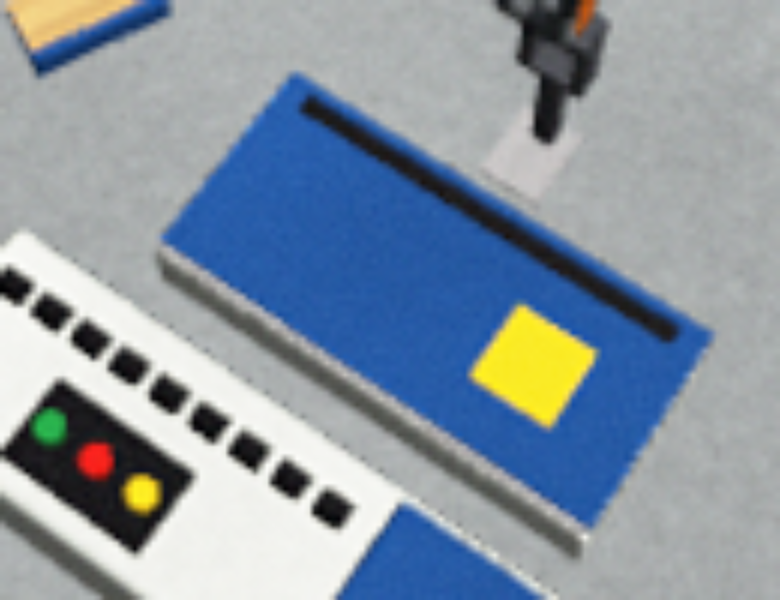

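The blade lies level in front of the lip's middle, at (530,165) in the crop. Its underside is at about 10 mm and its front edge about 20 mm short of the skirt. I lower it, slide it under, and lift a little.

```bash
python3 -m handwheel '[{"dr":[0,0,0],"translation":[0,0,0.2],"fingers":-1},{"dr":[0,0,0],"translation":[0,0,0.13],"fingers":-1},{"dr":[0,0,0],"translation":[0,0,0],"fingers":-1},{"dr":[0,0,0],"translation":[0,0,0],"fingers":-1}]' 115
python3 -m handwheel '[{"dr":[0,0,0],"translation":[0,0.3,0],"fingers":-1},{"dr":[0,0,0],"translation":[0,0.3,0],"fingers":-1},{"dr":[0,0,0],"translation":[0,0.3,0],"fingers":-1},{"dr":[0,0,0],"translation":[0,0.3,0],"fingers":-1},{"dr":[0,0,0],"translation":[0,0.3,0],"fingers":-1},{"dr":[0,0,0],"translation":[0,0.3,0],"fingers":-1},{"dr":[0,0,0],"translation":[0,0.3,0],"fingers":-1},{"dr":[0,0,0],"translation":[0,0.3,0],"fingers":-1},{"dr":[0,0,0],"translation":[0,0,0],"fingers":-1}]'
python3 -m handwheel '[{"dr":[0,0,0],"translation":[0,0,-0.3],"fingers":-1},{"dr":[0,0,0],"translation":[0,0,-0.3],"fingers":-1},{"dr":[0,0,0],"translation":[0,0,-0.3],"fingers":-1},{"dr":[0,0,0],"translation":[0,0,-0.3],"fingers":-1},{"dr":[0,0,0],"translation":[0,0,-0.3],"fingers":-1},{"dr":[0,0,0],"translation":[0,0,-0.3],"fingers":-1},{"dr":[0,0,0],"translation":[0,0,-0.3],"fingers":-1},{"dr":[0,0,0],"translation":[0,0,0],"fingers":-1}]'
cat >> h.py <<'E'
M0=np.array([.5885,.1727]);_a=np.radians(5.6);ex=np.array([np.cos(_a),np.sin(_a)]);ey=np.array([-ex[1],ex[0]])
def mach(P): return np.dstack([(P[...,:2]-M0)@ex,(P[...,:2]-M0)@ey,P[...,2]])*1000
def cover(img,P):
    hsv=cv2.cvtColor(img,cv2.COLOR_BGR2HSV);Q=mach(P)
    m=(hsv[...,0]>100)&(hsv[...,0]<130)&(hsv[...,1]>120)&(abs(Q[...,1])<138)&(Q[...,0]<95)&(Q[...,0]>-75)&(Q[...,2]>35)
    q=Q[m]; q=q[np.isfinite(q[:,0])]; A=np.arctan2(q[:,2]-45,65.5-q[:,0]); r=np.hypot(q[:,2]-45,65.5-q[:,0])
    print("cover angle ~",np.median(A[r>60]).round(3),"n",(r>60).sum(), "max z",np.percentile(q[:,2],99).round(0))
E
python3 - <<'E'
from h import *
goto([.5,.16,.21],5.6)
o,t,_=pose();print("tcp in machine",(t[:2]-M0)@ex,(t[:2]-M0)@ey)
img,P=cloud("scene");cover(img,P);cv2.imwrite("pics/l1.png",cv2.resize(img[150:310,160:340],None,fx=4,fy=3.7))
E
```

```text
time_s: 11.23
tcp_pos: [0.4593, 0.1559, 0.1697]
orientation: [-2.105, -2.332, 0.0]
wrist_force: [-0.3, -0.3, -1.6]
gripper_width: 0.0227
grasp_force: 112.6
time_s: 11.98
tcp_pos: [0.5085, 0.1609, 0.1696]
orientation: [2.105, 2.331, 0.001]
wrist_force: [0.2, 0.2, -2.1]
gripper_width: 0.0224
grasp_force: 112.8
time_s: 12.65
tcp_pos: [0.5081, 0.161, 0.2134]
orientation: [2.104, 2.33, 0.004]
wrist_force: [-1.3, -0.3, -2.7]
gripper_width: 0.0227
grasp_force: 114.4
dr units [ 0.03 -0.    0.04] then shift units [-0.01 -0.41  0.17]
shift units now [-0.01 -0.41  0.17] tcp [0.5081 0.161  0.2134] tooly yaw 5.8 tilt [ 0.     0.003 -1.   ] q6 0.06 t 12.7 F [-1.3 -0.3 -2.7] w 0.0227 g 114.4
tcp in machine -0.08119790247779912 -0.0038300764744216235
cover angle ~ 0.335 n 1458 max z 88.0
```

View pics/l1.png

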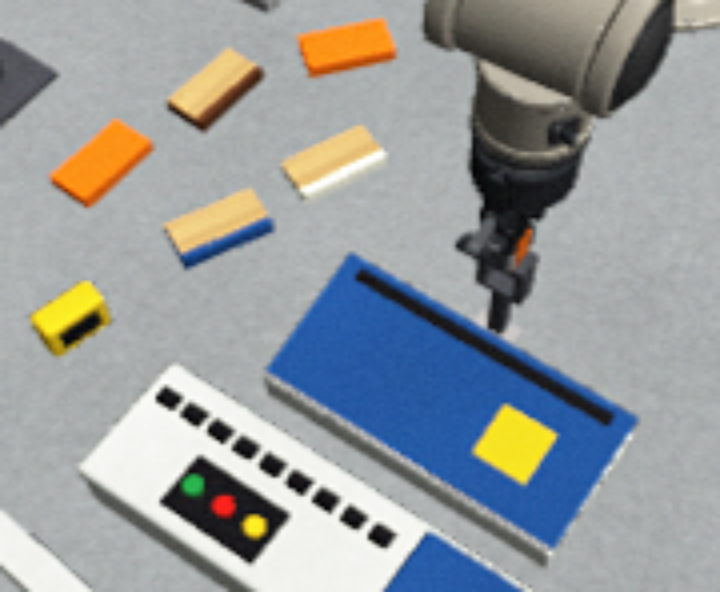

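The cover is up about 0.29 rad, riding on the blade. I continue along the lip's arc.

```bash
python3 -m handwheel '[{"dr":[0,0,0],"translation":[0,0.03,-0.38],"fingers":-1},{"dr":[0,0,0],"translation":[0,0.03,-0.38],"fingers":-1},{"dr":[0,0,0],"translation":[0,0.08,-0.33],"fingers":-1},{"dr":[0,0,0],"translation":[0,0.08,-0.33],"fingers":-1},{"dr":[0,0,0],"translation":[0,0.08,-0.33],"fingers":-1},{"dr":[0,0,0],"translation":[0,0.09,-0.33],"fingers":-1},{"dr":[0,0,0],"translation":[0,0.14,-0.3],"fingers":-1},{"dr":[0,0,0],"translation":[0,0.14,-0.3],"fingers":-1},{"dr":[0,0,0],"translation":[0,0.15,-0.3],"fingers":-1},{"dr":[0,0,0],"translation":[0,0.15,-0.3],"fingers":-1}]'
python3 -m handwheel '[{"dr":[0,0,0],"translation":[0,0.2,-0.27],"fingers":-1},{"dr":[0,0,0],"translation":[0,0.2,-0.27],"fingers":-1},{"dr":[0,0,0],"translation":[0,0.2,-0.27],"fingers":-1},{"dr":[0,0,0],"translation":[0,0.2,-0.27],"fingers":-1},{"dr":[0,0,0],"translation":[0,0,0],"fingers":-1}]'
python3 - <<'E'
from h import *
goto([.5,.16,.21],5.6)
o,t,_=pose();print("tcp in machine",(t[:2]-M0)@ex,(t[:2]-M0)@ey)
img,P=cloud("scene");cover(img,P);img,P=cloud("top");cover(img,P)
E
```

```text
time_s: 13.53
tcp_pos: [0.5269, 0.1628, 0.2777]
orientation: [2.105, 2.332, 0.0]
wrist_force: [5.0, -0.0, -11.0]
gripper_width: 0.0229
grasp_force: 113.5
time_s: 13.95
tcp_pos: [0.5437, 0.1645, 0.3]
orientation: [2.105, 2.331, 0.002]
wrist_force: [0.4, -0.0, -3.3]
gripper_width: 0.0226
grasp_force: 114.5
dr units [ 0.02 -0.    0.03] then shift units [-0.01 -2.19  4.5 ]
shift units now [-0.   -2.2   4.49] tcp [0.5437 0.1645 0.3   ] tooly yaw 5.8 tilt [ 0.     0.002 -1.   ] q6 0.06 t 13.9 F [ 0.4 -0.  -3.3] w 0.0226 g 114.5
tcp in machine -0.04543440246009518 -0.0038327369618439515
cover angle ~ 1.052 n 1851 max z 160.0
cover angle ~ 0.98 n 645 max z 164.0
```

```bash
python3 -m handwheel '[{"dr":[0,0,0],"translation":[0,0.2,-0.18],"fingers":-1},{"dr":[0,0,0],"translation":[0,0.2,-0.18],"fingers":-1},{"dr":[0,0,0],"translation":[0,0.2,-0.18],"fingers":-1},{"dr":[0,0,0],"translation":[0,0.2,-0.18],"fingers":-1},{"dr":[0,0,0],"translation":[0,0.2,-0.18],"fingers":-1},{"dr":[0,0,0],"translation":[0,0.2,-0.11],"fingers":-1},{"dr":[0,0,0],"translation":[0,0.2,-0.11],"fingers":-1},{"dr":[0,0,0],"translation":[0,0.2,-0.11],"fingers":-1},{"dr":[0,0,0],"translation":[0,0.2,-0.11],"fingers":-1},{"dr":[0,0,0],"translation":[0,0.2,-0.11],"fingers":-1},{"dr":[0,0,0],"translation":[0,0.2,-0.11],"fingers":-1}]'
python3 -m handwheel '[{"dr":[0,0,0],"translation":[0,0.2,-0.06],"fingers":-1},{"dr":[0,0,0],"translation":[0,0.2,-0.06],"fingers":-1},{"dr":[0,0,0],"translation":[0,0.2,-0.06],"fingers":-1},{"dr":[0,0,0],"translation":[0,0.2,-0.06],"fingers":-1},{"dr":[0,0,0],"translation":[0,0.2,-0.06],"fingers":-1},{"dr":[0,0,0],"translation":[0,0.1,0],"fingers":-1},{"dr":[0,0,0],"translation":[0,0,0],"fingers":-1},{"dr":[0,0,0],"translation":[0,0,0],"fingers":-1}]'
python3 - <<'E'
from h import *
goto([.5,.16,.21],5.6)
o,t,_=pose();print("tcp in machine",(t[:2]-M0)@ex,(t[:2]-M0)@ey)
img,P=cloud("scene");cover(img,P);cv2.imwrite("pics/l2.png",cv2.resize(img[100:310,160:370],(650,600)));img,P=cloud("top");cover(img,P)
E
```

```text
time_s: 14.97
tcp_pos: [0.5867, 0.1689, 0.3299]
orientation: [-2.105, -2.332, 0.0]
wrist_force: [0.5, 0.1, -10.6]
gripper_width: 0.0225
grasp_force: 113.8
time_s: 15.63
tcp_pos: [0.6087, 0.1712, 0.3363]
orientation: [2.105, 2.331, 0.002]
wrist_force: [0.3, -0.8, -6.3]
gripper_width: 0.0227
grasp_force: 114.4
dr units [ 0.02 -0.    0.03] then shift units [-0.03 -5.46  6.31]
shift units now [-0.   -5.48  6.3 ] tcp [0.6087 0.1712 0.3363] tooly yaw 5.8 tilt [ 0.     0.002 -1.   ] q6 0.05 t 15.6 F [ 0.3 -0.8 -6.3] w 0.0227 g 114.4
tcp in machine 0.019974840093488756 -0.0034764527937387857
cover angle ~ 1.538 n 1566 max z 181.0
cover angle ~ 1.483 n 384 max z 635.0
```

View pics/l2.png

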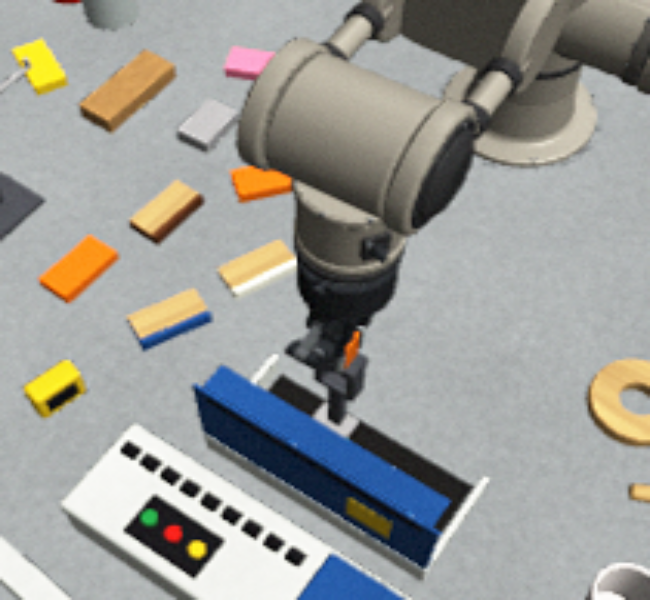

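The cover stands upright and the scraper blade is inside the bay mouth. I give it a small extra push, then back out and return to the hook.

```bash
python3 -m handwheel '[{"dr":[0,0,0],"translation":[0,0.2,-0.06],"fingers":-1},{"dr":[0,0,0],"translation":[0,0.2,-0.06],"fingers":-1},{"dr":[0,0,0],"translation":[0,0.15,-0.03],"fingers":-1},{"dr":[0,0,0],"translation":[0,0,0],"fingers":-1},{"dr":[0,0,0],"translation":[0,-0.2,0.3],"fingers":-1},{"dr":[0,0,0],"translation":[0,-0.5,0.3],"fingers":-1},{"dr":[0,0,0],"translation":[0,-1,0],"fingers":-1},{"dr":[0,0,0],"translation":[0,-1,0],"fingers":-1},{"dr":[0,0,0],"translation":[0,-1,0],"fingers":-1},{"dr":[0,0,0],"translation":[0,-1,0],"fingers":-1},{"dr":[0,0,0],"translation":[0,-1,0],"fingers":-1},{"dr":[0,0,0],"translation":[0,-1,0],"fingers":-1}]'
python3 -m handwheel '[{"dr":[0,0,0.1],"translation":[-1,-0.2,0],"fingers":-1},{"dr":[0,0,0.1],"translation":[-1,-0.2,0],"fingers":-1},{"dr":[0,0,0.1],"translation":[-1,-0.2,0],"fingers":-1},{"dr":[0,0,0.1],"translation":[-1,-0.2,0.2],"fingers":-1},{"dr":[0,0,0.1],"translation":[-1,-0.2,0.4],"fingers":-1},{"dr":[0,0,0],"translation":[-1,-0.2,0.4],"fingers":-1},{"dr":[0,0,0],"translation":[-1,-0.2,0.4],"fingers":-1},{"dr":[0,0,0],"translation":[-1,-0.2,0.4],"fingers":-1},{"dr":[0,0,0],"translation":[-1,-0.2,0.4],"fingers":-1},{"dr":[0,0,0],"translation":[-1,-0.2,0.4],"fingers":-1},{"dr":[0,0,0],"translation":[-1,-0.2,0.4],"fingers":-1},{"dr":[0,0,0],"translation":[-1,-0.2,0.4],"fingers":-1}]'
python3 - <<'E'
from h import *
goto([.4046,-.4226,.2445],2.5)
img,P=cloud("scene");cover(img,P)
E
```

```text
time_s: 16.73
tcp_pos: [0.4864, 0.1587, 0.3294]
orientation: [2.103, 2.329, 0.009]
wrist_force: [0.1, 0.2, -1.1]
gripper_width: 0.0228
grasp_force: 116.0
time_s: 17.73
tcp_pos: [0.4532, -0.0854, 0.261]
orientation: [2.17, 2.263, 0.005]
wrist_force: [-0.1, -0.7, -1.3]
gripper_width: 0.0225
grasp_force: 115.9
dr units [ 0.06  0.02 -0.01] then shift units [-16.74  -3.16   0.82]
shift units now [-16.74  -3.14   0.85] tcp [ 0.4532 -0.0854  0.261 ] tooly yaw 2.4 tilt [-0.003  0.007 -1.   ] q6 -0.39 t 17.7 F [-0.1 -0.7 -1.3] w 0.0225 g 115.9
cover angle ~ 1.559 n 1544 max z 181.0
```

```bash
python3 -m handwheel '[{"dr":[0.06,0.02,0],"translation":[-1,-0.2,0],"fingers":-1},{"dr":[0,0,0],"translation":[-1,-0.2,0],"fingers":-1},{"dr":[0,0,0],"translation":[-1,-0.2,0],"fingers":-1},{"dr":[0,0,0],"translation":[-1,-0.2,0],"fingers":-1},{"dr":[0,0,0],"translation":[-1,-0.2,0],"fingers":-1},{"dr":[0,0,0],"translation":[-1,-0.2,0.2],"fingers":-1},{"dr":[0,0,0],"translation":[-1,-0.2,0.2],"fingers":-1},{"dr":[0,0,0],"translation":[-1,-0.2,0.2],"fingers":-1},{"dr":[0,0,0],"translation":[-1,-0.2,0.2],"fingers":-1},{"dr":[0,0,0],"translation":[-1,-0.2,0],"fingers":-1},{"dr":[0,0,0],"translation":[-1,-0.2,0],"fingers":-1},{"dr":[0,0,0],"translation":[-1,-0.2,0],"fingers":-1}]'
python3 -m handwheel '[{"dr":[0,0,0],"translation":[-1,-0.2,0],"fingers":-1},{"dr":[0,0,0],"translation":[-1,-0.2,0],"fingers":-1},{"dr":[0,0,0],"translation":[-1,-0.2,0],"fingers":-1},{"dr":[0,0,0],"translation":[-1,-0.2,0],"fingers":-1},{"dr":[0,0,0],"translation":[-0.6,0,0],"fingers":-1},{"dr":[0,0,0],"translation":[0,0,0],"fingers":-1},{"dr":[0,0,0],"translation":[0,0,0],"fingers":-1}]'
python3 - <<'E'
from h import *
goto([.4046,-.4226,.2455],2.5)
for n in("top","scene"):
    img,P=cloud(n)
    m=np.isfinite(P[...,2])&(P[...,0]>.46)&(P[...,0]<.57)&(abs(P[...,1]+.417)<.02)&(P[...,2]>.15)&(P[...,2]<.215)
    q=P[m]; c=np.polyfit(q[:,0],q[:,1],1); print(n,len(q),"rod y at .475,.507,.56",np.polyval(c,[.475,.507,.56]).round(4),"xmin",q[:,0].min(),"deg",np.degrees(c[0]))
    m=(P[...,0]>.36)&(P[...,0]<.45)&(abs(P[...,1]+.42)<.05)&(P[...,2]>.05)&(P[...,2]<.2)
    q=P[m];
    for lo in (.05,.09,.14,.17): s=q[(q[:,2]>lo)&(q[:,2]<lo+.03)]; print(lo,len(s),np.percentile(s,[3,50,97],axis=0).round(3).tolist() if len(s) else "")
E
```

```text
time_s: 18.78
tcp_pos: [0.4146, -0.3278, 0.245]
orientation: [-2.174, -2.267, 0.006]
wrist_force: [0.3, -0.4, -1.5]
gripper_width: 0.0223
grasp_force: 115.9
time_s: 19.37
tcp_pos: [0.402, -0.4193, 0.244]
orientation: [-2.174, -2.264, 0.006]
wrist_force: [-0.1, 0.1, -1.2]
gripper_width: 0.0225
grasp_force: 115.9
dr units [-0.04  0.01 -0.02] then shift units [-0.17  0.12 -0.07]
shift units now [-0.17  0.12 -0.07] tcp [ 0.402  -0.4193  0.244 ] tooly yaw 2.3 tilt [-0.001 -0.005 -1.   ] q6 -0.98 t 19.4 F [-0.1  0.1 -1.2] w 0.0225 g 115.9
top 57 rod y at .475,.507,.56 [-0.4214 -0.4187 -0.4143] xmin 0.4980770655159127 deg 4.819795211677437
0.05 0 
0.09 0 
0.14 0 
0.17 0 
scene 63 rod y at .475,.507,.56 [-0.4191 -0.4174 -0.4146] xmin 0.46856667460743723 deg 3.0736113954176423
0.05 49 [[0.398, -0.434, 0.075], [0.419, -0.416, 0.078], [0.441, -0.397, 0.08]]
0.09 23 [[0.393, -0.424, 0.091], [0.405, -0.414, 0.104], [0.406, -0.41, 0.119]]
0.14 30 [[0.394, -0.433, 0.143], [0.405, -0.417, 0.165], [0.41, -0.397, 0.17]]
0.17 60 [[0.393, -0.438, 0.172], [0.405, -0.405, 0.182], [0.411, -0.395, 0.198]]
```

The scraper is still upright, having slid about 2 mm in the grip. I correct the height and y, then thread the eye over the rod.

```bash
python3 -m handwheel '[{"dr":[-0.04,0,0],"translation":[-0.15,0,-0.15],"fingers":-1},{"dr":[0,0,0],"translation":[0,0,0],"fingers":-1},{"dr":[0,0,0],"translation":[0,0.5,0],"fingers":-1},{"dr":[0,0,0],"translation":[0,0.5,0],"fingers":-1},{"dr":[0,0,0],"translation":[0,0.5,0],"fingers":-1},{"dr":[0,0,0],"translation":[0,0.5,0],"fingers":-1},{"dr":[0,0,0],"translation":[0,0.5,0],"fingers":-1},{"dr":[0,0,0],"translation":[0,0,0],"fingers":-1}]'
python3 -m handwheel '[{"dr":[0,0,0],"translation":[0,0.5,0],"fingers":-1},{"dr":[0,0,0],"translation":[0,0.5,0],"fingers":-1},{"dr":[0,0,0],"translation":[0,0.5,0],"fingers":-1},{"dr":[0,0,0],"translation":[0,0.5,0],"fingers":-1},{"dr":[0,0,0],"translation":[0,0.5,0],"fingers":-1},{"dr":[0,0,0],"translation":[0,0.25,0],"fingers":-1},{"dr":[0,0,0],"translation":[0,0,0],"fingers":-1},{"dr":[0,0,0],"translation":[0,0,0],"fingers":-1}]'
python3 - <<'E'
from h import *
goto([.507,-.4195,.224],2.5)
img,P=cloud("scene");cv2.imwrite("pics/h1.png",cv2.resize(img[80:190,110:230],None,fx=5,fy=5))
E
```

```text
time_s: 20.13
tcp_pos: [0.4537, -0.4184, 0.2452]
orientation: [-2.17, -2.267, -0.001]
wrist_force: [-0.3, -0.8, -2.2]
gripper_width: 0.0223
grasp_force: 115.9
time_s: 20.8
tcp_pos: [0.5065, -0.4165, 0.2452]
orientation: [-2.171, -2.265, 0.0]
wrist_force: [0.4, 0.0, -1.5]
gripper_width: 0.0227
grasp_force: 115.9
dr units [-0.02 -0.02 -0.01] then shift units [-0.15  0.02  1.06]
shift units now [-0.15  0.02  1.06] tcp [ 0.5065 -0.4165  0.2452] tooly yaw 2.4 tilt [ 0.003 -0.003 -1.   ] q6 -0.85 t 20.8 F [ 0.4  0.  -1.5] w 0.0227 g 115.9
```

View pics/h1.png

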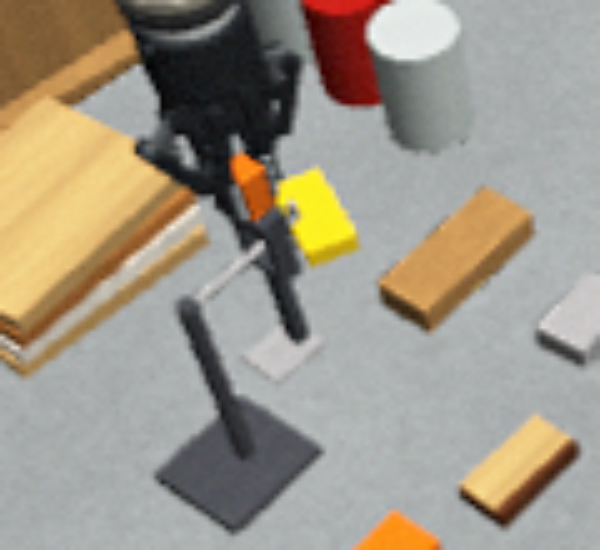

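The rod passes through the eye, with its tip visible beyond at (293,210). I centre the scraper and lower it onto the rod.

```bash
python3 -m handwheel '[{"dr":[0,0,0],"translation":[-0.15,0,0.2],"fingers":-1},{"dr":[0,0,0],"translation":[0,0,0.2],"fingers":-1},{"dr":[0,0,0],"translation":[0,0,0.2],"fingers":-1},{"dr":[0,0,0],"translation":[0,0,0.2],"fingers":-1},{"dr":[0,0,0],"translation":[0,0,0.1],"fingers":-1},{"dr":[0,0,0],"translation":[0,0,0],"fingers":-1}]'
python3 -m handwheel '[{"dr":[0,0,0],"translation":[0,0,0.1],"fingers":-1},{"dr":[0,0,0],"translation":[0,0,0],"fingers":-1}]'
python3 -m handwheel '[{"dr":[0,0,0],"translation":[0,0,0.1],"fingers":-1},{"dr":[0,0,0],"translation":[0,0,0],"fingers":-1}]'
```

```text
time_s: 21.35
tcp_pos: [0.5061, -0.4194, 0.2266]
orientation: [-2.171, -2.264, -0.0]
wrist_force: [-0.3, -0.6, -1.5]
gripper_width: 0.0223
grasp_force: 115.9
time_s: 21.52
tcp_pos: [0.5064, -0.4195, 0.2253]
orientation: [-2.172, -2.265, -0.0]
wrist_force: [1.1, 0.4, -2.6]
gripper_width: 0.0225
grasp_force: 115.9
time_s: 21.68
tcp_pos: [0.5064, -0.4195, 0.2232]
orientation: [-2.172, -2.265, -0.0]
wrist_force: [-0.6, -0.5, -2.1]
gripper_width: 0.023
grasp_force: 115.9
```

```bash
python3 -m handwheel '[{"dr":[0,0,0],"translation":[0,0,0.1],"fingers":-1},{"dr":[0,0,0],"translation":[0,0,0],"fingers":-1}]'
python3 -m handwheel '[{"dr":[0,0,0],"translation":[0,0,0.08],"fingers":-1},{"dr":[0,0,0],"translation":[0,0,0],"fingers":-1}]'
python3 -m handwheel '[{"dr":[0,0,0],"translation":[0,0,0.08],"fingers":-1},{"dr":[0,0,0],"translation":[0,0,0],"fingers":-1}]'
```

```text
time_s: 21.85
tcp_pos: [0.5064, -0.4195, 0.2212]
orientation: [-2.172, -2.265, -0.0]
wrist_force: [-1.1, 0.5, -0.8]
gripper_width: 0.0229
grasp_force: 115.9
time_s: 22.02
tcp_pos: [0.5065, -0.4196, 0.221]
orientation: [-2.173, -2.266, 0.0]
wrist_force: [-0.9, 1.4, 2.7]
gripper_width: 0.0225
grasp_force: 117.1
time_s: 22.18
tcp_pos: [0.5065, -0.4196, 0.2209]
orientation: [-2.174, -2.267, 0.0]
wrist_force: [-3.9, 2.6, 10.9]
gripper_width: 0.0227
grasp_force: 118.2
```

```bash
python3 -m handwheel '[{"dr":[0,0,0],"translation":[0,0,-0.1],"fingers":-1},{"dr":[0,0,0],"translation":[0,0,0],"fingers":-0.2},{"dr":[0,0,0],"translation":[0,0,0],"fingers":0.2},{"dr":[0,0,0],"translation":[0,0,0],"fingers":1},{"dr":[0,0,0],"translation":[0,0,0],"fingers":1},{"dr":[0,0,0],"translation":[0,0,0],"fingers":1},{"dr":[0,0,0],"translation":[0,0,0],"fingers":1},{"dr":[0,0,0],"translation":[0,0,0],"fingers":1}]' 40
python3 -m handwheel '[{"dr":[0,0,0],"translation":[0,0,-0.5],"fingers":1},{"dr":[0,0,0],"translation":[0,0,-1],"fingers":1},{"dr":[0,0,0],"translation":[0,0,-1],"fingers":1},{"dr":[0,0,0],"translation":[0,0,-1],"fingers":1},{"dr":[0,0,0],"translation":[0,0,-1],"fingers":1},{"dr":[0,0,0],"translation":[1,0,0],"fingers":1},{"dr":[0,0,0],"translation":[1,0,0],"fingers":1},{"dr":[0,0,0],"translation":[1,0,0],"fingers":1},{"dr":[0,0,0],"translation":[1,0,0],"fingers":1},{"dr":[0,0,0],"translation":[1,0,0],"fingers":1},{"dr":[0,0,0],"translation":[1,0,0],"fingers":1},{"dr":[0,0,0],"translation":[0,0,0],"fingers":1}]'
python3 - <<'E'
from h import *
img,P=cloud("scene");cover(img,P);f=1/1.5625
cv2.imwrite("pics/h2.png",cv2.resize(img[80:190,110:230],None,fx=5,fy=5))
panels(img,P,{k:(u*f,v*f) for k,(u,v) in {"b":(335,328),"c":(380,301),"a":(334,270)}.items()})
img,P=cloud("top")
panels(img,P,{k:(u*f,v*f) for k,(u,v) in {"b":(440,271),"c":(431,328),"a":(500,321)}.items()})
goto([.4455,-.085,.1],73);goto([.4525,-.235,.1],92.5)
E
```

```text
time_s: 22.85
tcp_pos: [0.5065, -0.4196, 0.2201]
orientation: [-2.172, -2.265, -0.0]
wrist_force: [-0.2, -0.2, 0.3]
gripper_width: 0.0854
grasp_force: 0.0
time_s: 23.85
tcp_pos: [0.5018, -0.2967, 0.3122]
orientation: [-2.169, -2.268, -0.002]
wrist_force: [0.2, 0.0, -0.5]
gripper_width: 0.0857
grasp_force: 0.0
cover angle ~ 1.558 n 1546 max z 181.0
b [ 573.2 -113.2   91.2   48.9  -19.5] n 286 z 0.0176 px [214. 210.]
c [446.3 -82.6  91.7  49.9 -17.7] n 263 z 0.0174 px [243. 193.]
a [ 452.  -234.1   93.5   50.6    3.6] n 243 z 0.0173 px [214. 173.]
b [ 572.3 -115.1   93.5   46.5  -20.2] n 321 z 0.0189 px [282. 174.]
c [449.9 -85.7  82.6  46.2 -17.4] n 277 z 0.0184 px [277. 208.]
a [ 377.5 -317.2    0.     0.     0. ] n 1 z 0.0111 px [345. 226.]
dr units [-0.000e+00 -1.000e-02 -1.026e+01] then shift units [ 5.83  9.44 10.59]
shift units now [10.83 -2.34 10.6 ] tcp [ 0.5019 -0.2996  0.3117] tooly yaw 2.5 tilt [ 0.001 -0.001 -1.   ] q6 -0.71 t 23.9 F [-0.6 -0.2  0.2] w 0.0855 g 0.0
dr units [-0.02  0.   13.09] then shift units [-2.32 -3.34 10.59]
shift units now [ 3.32 -2.31 10.59] tcp [ 0.5019 -0.2996  0.3117] tooly yaw 2.5 tilt [ 0.001 -0.001 -1.   ] q6 -0.71 t 23.9 F [-0.6 -0.2  0.2] w 0.0855 g 0.0
```

View pics/h2.png

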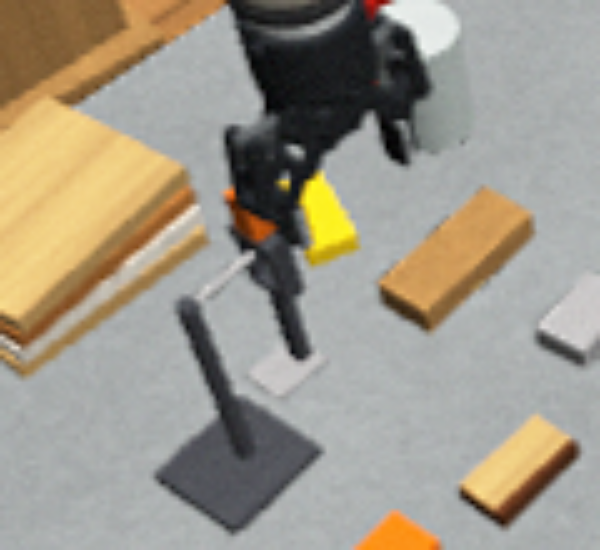

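The scraper hangs on the rod and the cover is upright. Panel c comes first: turn to yaw 73, go above its near end, then grip and slide.

```bash
python3 -m handwheel '[{"dr":[0,0,-1],"translation":[0,0,0],"fingers":1},{"dr":[0,0,-1],"translation":[0,0,0],"fingers":1},{"dr":[0,0,-1],"translation":[0,0,0],"fingers":1},{"dr":[0,0,-1],"translation":[0,0,0],"fingers":1},{"dr":[0,0,-1],"translation":[0,0,0],"fingers":1},{"dr":[0,0,-1],"translation":[0,0,0],"fingers":1},{"dr":[0,0,-1],"translation":[0,0,0],"fingers":1},{"dr":[0,0,-1],"translation":[0,0,0],"fingers":1},{"dr":[0,0,-1],"translation":[0,0,0],"fingers":1},{"dr":[0,0,-1],"translation":[0,0,0],"fingers":1},{"dr":[0,0,-0.3],"translation":[0,0,0],"fingers":1},{"dr":[0,0,0],"translation":[0,0,0],"fingers":1}]'
python3 -m handwheel '[{"dr":[0,0,0],"translation":[0.75,1,0.9],"fingers":1},{"dr":[0,0,0],"translation":[0.75,1,0.9],"fingers":1},{"dr":[0,0,0],"translation":[0.75,1,0.9],"fingers":1},{"dr":[0,0,0],"translation":[0.75,1,0.9],"fingers":1},{"dr":[0,0,0],"translation":[0.75,1,0.9],"fingers":1},{"dr":[0,0,0],"translation":[0.75,1,0.9],"fingers":1},{"dr":[0,0,0],"translation":[0.75,1,0.9],"fingers":1},{"dr":[0,0,0],"translation":[0.75,1,0.9],"fingers":1},{"dr":[0,0,0],"translation":[0.75,1,0.9],"fingers":1},{"dr":[0,0,0],"translation":[0.5,0.3,0.9],"fingers":1},{"dr":[0,0,0],"translation":[0,0,0.9],"fingers":1},{"dr":[0,0,0],"translation":[0,0,0],"fingers":1}]'
python3 - <<'E'
from h import *
goto([.4192,-.0758,.019],73)
E
```

```text
time_s: 24.95
tcp_pos: [0.5016, -0.3011, 0.3106]
orientation: [-0.458, -3.105, -0.002]
wrist_force: [-0.8, 0.0, 0.4]
gripper_width: 0.0851
grasp_force: 0.0
time_s: 25.95
tcp_pos: [0.4145, -0.0789, 0.1112]
orientation: [-0.459, -3.1, -0.005]
wrist_force: [-1.6, -0.2, -0.7]
gripper_width: 0.0857
grasp_force: 0.0
dr units [ 0.01 -0.07  0.02] then shift units [-0.18  0.22  4.61]
shift units now [-0.22  0.21  4.61] tcp [ 0.4145 -0.0789  0.1112] tooly yaw 73.2 tilt [ 0.008  0.002 -1.   ] q6 -1.65 t 25.9 F [-1.6 -0.2 -0.7] w 0.0857 g 0.0
```

```bash
python3 -m handwheel '[{"dr":[0,-0.07,0],"translation":[-0.2,0.2,0],"fingers":1},{"dr":[0,0,0],"translation":[0,0,0.8],"fingers":1},{"dr":[0,0,0],"translation":[0,0,0.8],"fingers":1},{"dr":[0,0,0],"translation":[0,0,0.8],"fingers":1},{"dr":[0,0,0],"translation":[0,0,0.8],"fingers":1},{"dr":[0,0,0],"translation":[0,0,0.8],"fingers":1},{"dr":[0,0,0],"translation":[0,0,0.6],"fingers":1},{"dr":[0,0,0],"translation":[0,0,0],"fingers":1}]' 30
python3 -m handwheel '[{"dr":[0,0,0],"translation":[0,0,0],"fingers":-1},{"dr":[0,0,0],"translation":[0,0,0],"fingers":-1},{"dr":[0,0,0],"translation":[0,0,0],"fingers":-1},{"dr":[0,0,0],"translation":[0,0,0],"fingers":-1},{"dr":[0,0,0],"translation":[0,0,0],"fingers":-1},{"dr":[0,0,0],"translation":[0,0,0],"fingers":-1}]'
python3 - <<'E'
from h import *
def mp(x,y): return list(M0+x/1000*ex+y/1000*ey)+[.019]
print(mp(-170,72),mp(-30,72));goto(mp(-170,72),95.6)
E
```

```text
time_s: 26.62
tcp_pos: [0.4222, -0.0774, 0.0206]
orientation: [0.46, 3.103, 0.001]
wrist_force: [-0.1, -0.4, 0.2]
gripper_width: 0.0855
grasp_force: 0.0
time_s: 27.12
tcp_pos: [0.4224, -0.0772, 0.0225]
orientation: [0.457, 3.1, 0.0]
wrist_force: [-0.2, -0.6, 4.7]
gripper_width: 0.0451
grasp_force: 30.2
[np.float64(0.41228537322042996), np.float64(0.2277672798396364), 0.019] [np.float64(0.5516172092178864), np.float64(0.24142888580591737), 0.019]
dr units [-0.    0.07 -3.25] then shift units [-0.98 15.23  0.17]
shift units now [ 4.89 14.45  0.15] tcp [ 0.4224 -0.0772  0.0225] tooly yaw 73.2 tilt [-0.008  0.001 -1.   ] q6 -1.64 t 27.1 F [-0.2 -0.6  4.7] w 0.0451 g 30.2
```

```bash
python3 -m handwheel '[{"dr":[0,0.05,-0.85],"translation":[0,0,-0.05],"fingers":-1},{"dr":[0,0,-0.8],"translation":[0,0,0],"fingers":-1},{"dr":[0,0,-0.8],"translation":[0,0,0],"fingers":-1},{"dr":[0,0,-0.8],"translation":[0,0,0],"fingers":-1},{"dr":[0,0,0],"translation":[-0.05,0.6,0],"fingers":-1},{"dr":[0,0,0],"translation":[-0.05,0.9,0],"fingers":-1},{"dr":[0,0,0],"translation":[-0.05,0.9,0],"fingers":-1},{"dr":[0,0,0],"translation":[-0.05,0.9,0],"fingers":-1},{"dr":[0,0,0],"translation":[-0.05,0.9,0],"fingers":-1},{"dr":[0,0,0],"translation":[-0.05,0.9,0],"fingers":-1},{"dr":[0,0,0],"translation":[-0.05,0.9,0],"fingers":-1},{"dr":[0,0,0],"translation":[-0.05,0.9,0],"fingers":-1}]'
python3 -m handwheel '[{"dr":[0,0,0],"translation":[-0.05,0.9,0],"fingers":-1},{"dr":[0,0,0],"translation":[-0.05,0.9,0],"fingers":-1},{"dr":[0,0,0],"translation":[-0.05,0.9,0],"fingers":-1},{"dr":[0,0,0],"translation":[-0.05,0.9,0],"fingers":-1},{"dr":[0,0,0],"translation":[-0.05,0.9,0],"fingers":-1},{"dr":[0,0,0],"translation":[-0.05,0.9,0],"fingers":-1},{"dr":[0,0,0],"translation":[-0.05,0.9,0],"fingers":-1},{"dr":[0,0,0],"translation":[-0.05,0.9,0],"fingers":-1},{"dr":[0,0,0],"translation":[-0.05,0.9,0],"fingers":-1},{"dr":[0,0,0],"translation":[0,0.3,0],"fingers":-1},{"dr":[0,0,0],"translation":[0,0,0],"fingers":-1}]'
python3 - <<'E'
from h import *
goto(list(M0-.03*ex+.072*ey)+[.0205],95.6)
img,P=cloud("scene");cv2.imwrite("pics/c1.png",cv2.resize(img[120:300,130:370],(800,600)))
E
```

```text
time_s: 28.12
tcp_pos: [0.4164, 0.0622, 0.0232]
orientation: [-0.152, 3.137, 0.002]
wrist_force: [1.0, -0.4, -0.5]
gripper_width: 0.0452
grasp_force: 30.7
time_s: 29.03
tcp_pos: [0.4089, 0.2305, 0.0232]
orientation: [-0.156, 3.137, 0.003]
wrist_force: [0.3, 0.1, -0.7]
gripper_width: 0.0454
grasp_force: 30.8
dr units [0.01 0.01 0.01] then shift units [-7.16 -0.15  0.14]
shift units now [-7.16 -0.16  0.14] tcp [0.4089 0.2305 0.0232] tooly yaw 95.7 tilt [-0.001  0.002 -1.   ] q6 -1.32 t 29.0 F [ 0.3  0.1 -0.7] w 0.0454 g 30.8
```

View pics/c1.png

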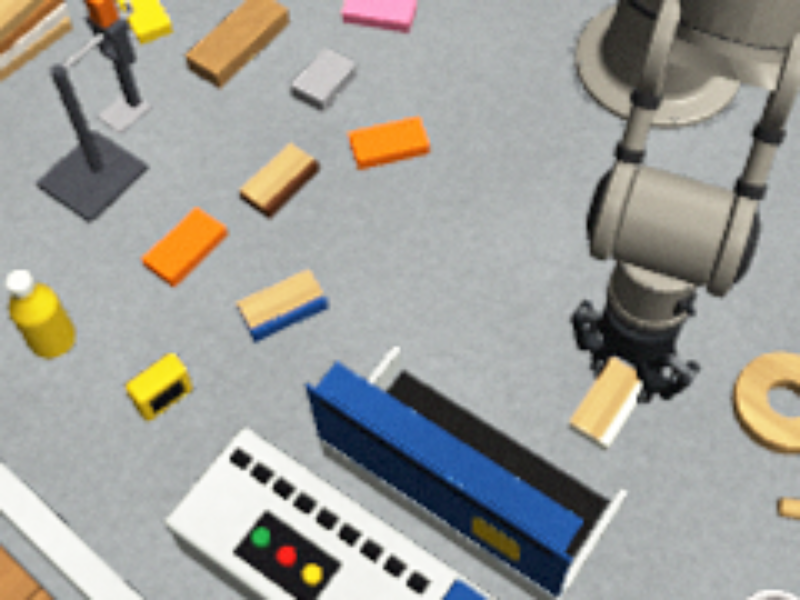

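Panel c is aligned in front of the bay mouth at (605,405). Slide it in.

```bash
python3 -m handwheel '[{"dr":[0,0,0],"translation":[-0.3,-0.15,0.07],"fingers":-1},{"dr":[0,0,0],"translation":[-0.6,0,0],"fingers":-1},{"dr":[0,0,0],"translation":[-0.7,0,0],"fingers":-1},{"dr":[0,0,0],"translation":[-0.7,0,0],"fingers":-1},{"dr":[0,0,0],"translation":[-0.7,0,0],"fingers":-1},{"dr":[0,0,0],"translation":[-0.7,0,0],"fingers":-1},{"dr":[0,0,0],"translation":[-0.7,0,0],"fingers":-1},{"dr":[0,0,0],"translation":[-0.7,0,0],"fingers":-1},{"dr":[0,0,0],"translation":[-0.7,0,0],"fingers":-1},{"dr":[0,0,0],"translation":[-0.7,0,0],"fingers":-1},{"dr":[0,0,0],"translation":[-0.5,0,0],"fingers":-1},{"dr":[0,0,0],"translation":[0,0,0],"fingers":-1}]'
python3 -c "
from h import *
goto(list(M0-.03*ex+.072*ey)+[.0205],95.6)
img,P=cloud('top');cv2.imwrite('pics/c2.png',cv2.resize(img[120:230,130:330],(800,440)))"
```

```text
time_s: 30.08
tcp_pos: [0.5511, 0.2386, 0.0221]
orientation: [-0.149, 3.135, 0.003]
wrist_force: [3.2, -0.1, 5.5]
gripper_width: 0.0452
grasp_force: 32.2
dr units [ 0.01  0.03 -0.02] then shift units [-0.04  0.14  0.08]
shift units now [-0.04  0.14  0.08] tcp [0.5511 0.2386 0.0221] tooly yaw 95.5 tilt [-0.003  0.002 -1.   ] q6 -1.39 t 30.1 F [ 3.2 -0.1  5.5] w 0.0452 g 32.2
```

View pics/c2.png

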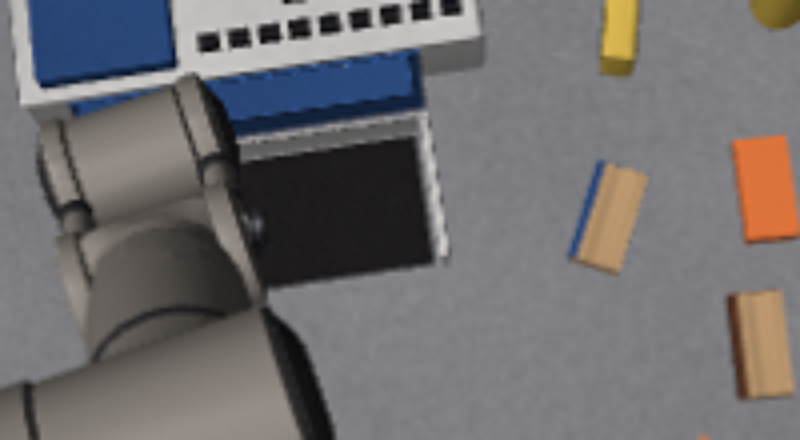

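```bash
python3 -m handwheel '[{"dr":[0,0,0],"translation":[0,0,0],"fingers":0.25},{"dr":[0,0,0],"translation":[0,0,0],"fingers":0.25},{"dr":[0,0,0],"translation":[0,0,0],"fingers":0.25},{"dr":[0,0,0],"translation":[0,0,-0.5],"fingers":0.25},{"dr":[0,0,0],"translation":[0,0,-0.8],"fingers":0.25},{"dr":[0,0,0],"translation":[0,0,-0.8],"fingers":0.25},{"dr":[0,0,0],"translation":[0.5,0,-0.8],"fingers":0.25},{"dr":[0,0,0],"translation":[1,0,-0.8],"fingers":0.25},{"dr":[0,0,0],"translation":[1,0,0],"fingers":0.25},{"dr":[0,0,0],"translation":[1,0,0],"fingers":0.25},{"dr":[0,0,0],"translation":[1,0,0],"fingers":0.25},{"dr":[0,0,0],"translation":[0,0,0],"fingers":0.25}]'
python3 -m handwheel '[{"dr":[0,0,0],"translation":[0.2,-1,0],"fingers":1},{"dr":[0,0,0],"translation":[0.2,-1,0],"fingers":1},{"dr":[0,0,0],"translation":[0.2,-1,0],"fingers":1},{"dr":[0,0,0],"translation":[0,-1,0],"fingers":1},{"dr":[0,0,0],"translation":[0,-1,0],"fingers":1},{"dr":[0,0,0],"translation":[0,-1,0],"fingers":1},{"dr":[0,0,0],"translation":[0,-1,0],"fingers":1},{"dr":[0,0,0],"translation":[0,-1,0],"fingers":1},{"dr":[0,0,0],"translation":[0,-1,0],"fingers":1},{"dr":[0,0,0],"translation":[0,-1,0],"fingers":1},{"dr":[0,0,0],"translation":[0,-1,0],"fingers":1},{"dr":[0,0,0],"translation":[0,0,0],"fingers":1}]'
cat >> h.py <<'E'
def bay(img,P):
    Q=mach(P);m=(abs(Q[...,0])<75)&(abs(Q[...,1])<133)&(Q[...,2]>10)&(Q[...,2]<26)
    n,l=cv2.connectedComponents(m.astype(np.uint8))
    for i in range(1,n):
        if (l==i).sum()>60: print("bay",rect(Q[l==i]/1000),(l==i).sum(),np.median(Q[l==i][:,2]).round(1))
def grip(x,y,a,d=.028):
    c=np.array([x,y])-d*np.array([np.cos(np.radians(a)),np.sin(np.radians(a))]); return [*c,.0215],a+90
E
python3 - <<'E'
from h import *
f=1/1.5625
img,P=cloud("top");bay(img,P)
panels(img,P,{"b":(282,174),"a":(320,206)})
img,P=cloud("scene");cover(img,P);bay(img,P);panels(img,P,{"b":(214,210),"a":(214,173)})
goto(*grip(.5728,-.1142,-20))
E
```

```text
time_s: 31.13
tcp_pos: [0.4547, 0.2308, 0.0957]
orientation: [0.155, -3.134, -0.001]
wrist_force: [0.6, -0.2, 0.6]
gripper_width: 0.0533
grasp_force: 0.0
time_s: 32.13
tcp_pos: [0.4692, 0.0083, 0.0956]
orientation: [-0.149, 3.137, 0.001]
wrist_force: [0.4, -0.2, 0.0]
gripper_width: 0.0855
grasp_force: 0.0
bay [-6.3 70.  96.5 47.6  1. ] 341 18.2
b [ 611.6 -133.7   92.6   46.3  -20.6] n 317 z 0.0188 px [286. 163.]
a [ 451.6 -235.7   92.2   43.9    2.5] n 320 z 0.0183 px [320. 206.]
cover angle ~ 1.56 n 1528 max z 181.0
bay [ 6.840e+01 -1.000e-01  2.654e+02  3.000e+00  8.990e+01] 108 17.8
bay [-35.8  70.3  46.2  32.9  89.6] 124 18.0
b [ 612.1 -130.6   89.2   49.1  -20.7] n 294 z 0.0177 px [203. 215.]
a [ 452.7 -234.5   92.7   50.2    2.2] n 243 z 0.0173 px [214. 173.]
dr units [ 0.01 -0.    3.7 ] then shift units [-5.64 -4.08  3.69]
shift units now [-3.33 -6.12  3.68] tcp [0.4684 0.0107 0.0953] tooly yaw 95.5 tilt [-0.     0.002 -1.   ] q6 -1.81 t 32.2 F [0.1 0.1 0.5] w 0.0854 g 0.0
```

Panel c lies in the bay at (-6, 70). Panel b has been knocked to (0.612, -0.132), so I aim for its new place.

```bash
python3 -m handwheel '[{"dr":[0,0,0.95],"translation":[0,0,-0.5],"fingers":1},{"dr":[0,0,0.95],"translation":[0,0,-0.5],"fingers":1},{"dr":[0,0,0.95],"translation":[0,0,0],"fingers":1},{"dr":[0,0,0.95],"translation":[0,0,0],"fingers":1},{"dr":[0,0,0],"translation":[-0.5,-0.5,0],"fingers":1},{"dr":[0,0,0],"translation":[-1,-0.65,0],"fingers":1},{"dr":[0,0,0],"translation":[-1,-0.65,0],"fingers":1},{"dr":[0,0,0],"translation":[-1,-0.65,0],"fingers":1},{"dr":[0,0,0],"translation":[-1,-0.65,0],"fingers":1},{"dr":[0,0,0],"translation":[-1,-0.65,0],"fingers":1},{"dr":[0,0,0],"translation":[-1,-0.65,0],"fingers":1},{"dr":[0,0,0],"translation":[0,0,0],"fingers":1}]'
python3 - <<'E'
from h import *
goto(*grip(.612,-.132,-20.6))
E
```

```text
time_s: 33.23
tcp_pos: [0.5616, -0.1191, 0.1151]
orientation: [0.562, 3.088, 0.001]
wrist_force: [0.4, 0.5, 0.5]
gripper_width: 0.0853
grasp_force: 0.0
dr units [ 0.01  0.02 -0.  ] then shift units [-1.19  0.28  4.68]
shift units now [-1.17  0.28  4.68] tcp [ 0.5616 -0.1191  0.1151] tooly yaw 69.4 tilt [-0.002  0.001 -1.   ] q6 -1.55 t 33.2 F [0.4 0.5 0.5] w 0.0853 g 0.0
```

```bash
python3 -m handwheel '[{"dr":[0,0,0],"translation":[-0.6,0.15,0],"fingers":1},{"dr":[0,0,0],"translation":[-0.6,0.13,0.5],"fingers":1},{"dr":[0,0,0],"translation":[0,0,0.8],"fingers":1},{"dr":[0,0,0],"translation":[0,0,0.8],"fingers":1},{"dr":[0,0,0],"translation":[0,0,0.8],"fingers":1},{"dr":[0,0,0],"translation":[0,0,0.8],"fingers":1},{"dr":[0,0,0],"translation":[0,0,0.8],"fingers":1},{"dr":[0,0,0],"translation":[0,0,0.15],"fingers":1},{"dr":[0,0,0],"translation":[0,0,0],"fingers":1}]'
python3 -m handwheel '[{"dr":[0,0,0],"translation":[0,0,0],"fingers":-1},{"dr":[0,0,0],"translation":[0,0,0],"fingers":-1},{"dr":[0,0,0],"translation":[0,0,0],"fingers":-1},{"dr":[0,0,0],"translation":[0,0,0],"fingers":-1},{"dr":[0,0,0],"translation":[0,0,0],"fingers":-1},{"dr":[0,0,0],"translation":[0,0,0],"fingers":-1}]'
python3 - <<'E'
from h import *
goto(list(M0-.17*ex)+[.0215],95.6)
E
```

```text
time_s: 33.98
tcp_pos: [0.5826, -0.1185, 0.0209]
orientation: [-0.558, -3.088, -0.003]
wrist_force: [0.4, 0.5, 0.2]
gripper_width: 0.0855
grasp_force: 0.0
time_s: 34.48
tcp_pos: [0.5841, -0.1202, 0.0231]
orientation: [0.561, 3.09, 0.002]
wrist_force: [-1.3, 0.3, 6.0]
gripper_width: 0.0448
grasp_force: 30.7
dr units [ 0.01  0.01 -3.81] then shift units [ 6.85 14.56  0.08]
shift units now [12.57 10.04  0.08] tcp [ 0.5841 -0.1202  0.0231] tooly yaw 69.4 tilt [-0.001  0.001 -1.   ] q6 -1.55 t 34.5 F [-1.3  0.3  6. ] w 0.0448 g 30.7
```

```bash
python3 -m handwheel '[{"dr":[0,0,-0.95],"translation":[0,0,-0.04],"fingers":-1},{"dr":[0,0,-0.95],"translation":[0,0,0],"fingers":-1},{"dr":[0,0,-0.95],"translation":[0,0,0],"fingers":-1},{"dr":[0,0,-0.95],"translation":[0,0,0],"fingers":-1},{"dr":[0,0,0],"translation":[0.7,0.2,0],"fingers":-1},{"dr":[0,0,0],"translation":[0.9,0.3,0],"fingers":-1},{"dr":[0,0,0],"translation":[0.9,0.3,0],"fingers":-1},{"dr":[0,0,0],"translation":[0.9,0.3,0],"fingers":-1},{"dr":[0,0,0],"translation":[0.9,0.3,0],"fingers":-1},{"dr":[0,0,0],"translation":[0.9,0.3,0],"fingers":-1},{"dr":[0,0,0],"translation":[0.9,0.4,0],"fingers":-1},{"dr":[0,0,0],"translation":[0.75,0.8,0],"fingers":-1}]'
python3 -m handwheel '[{"dr":[0,0,0],"translation":[0,0.9,0],"fingers":-1},{"dr":[0,0,0],"translation":[0,0.9,0],"fingers":-1},{"dr":[0,0,0],"translation":[0,0.9,0],"fingers":-1},{"dr":[0,0,0],"translation":[0,0.9,0],"fingers":-1},{"dr":[0,0,0],"translation":[0,0.9,0],"fingers":-1},{"dr":[0,0,0],"translation":[0,0.9,0],"fingers":-1},{"dr":[0,0,0],"translation":[0,0.9,0],"fingers":-1},{"dr":[0,0,0],"translation":[0,0.9,0],"fingers":-1},{"dr":[0,0,0],"translation":[0,0.9,0],"fingers":-1},{"dr":[0,0,0],"translation":[0,0.9,0],"fingers":-1},{"dr":[0,0,0],"translation":[0,0.9,0],"fingers":-1},{"dr":[0,0,0],"translation":[0,0.9,0],"fingers":-1}]'
python3 - <<'E'
from h import *
goto(list(M0-.03*ex)+[.0215],95.6)
E
```

```text
time_s: 35.48
tcp_pos: [0.441, -0.0764, 0.0231]
orientation: [-0.15, 3.137, 0.001]
wrist_force: [-0.2, 0.7, -0.6]
gripper_width: 0.0448
grasp_force: 30.8
time_s: 36.48
tcp_pos: [0.4206, 0.1402, 0.0233]
orientation: [-0.152, 3.137, 0.002]
wrist_force: [0.4, -0.0, 0.1]
gripper_width: 0.0449
grasp_force: 30.8
dr units [ 0.01  0.   -0.01] then shift units [-7.02  0.8   0.09]
shift units now [-7.01  0.81  0.1 ] tcp [0.4206 0.1402 0.0233] tooly yaw 95.6 tilt [-0.001  0.001 -1.   ] q6 -1.52 t 36.5 F [ 0.4 -0.   0.1] w 0.0449 g 30.8
```

```bash
python3 -m handwheel '[{"dr":[0,0,0],"translation":[0,0.7,0],"fingers":-1},{"dr":[0,0,0],"translation":[-0.5,0,0.06],"fingers":-1},{"dr":[0,0,0],"translation":[-0.7,0,0],"fingers":-1},{"dr":[0,0,0],"translation":[-0.7,0,0],"fingers":-1},{"dr":[0,0,0],"translation":[-0.7,0,0],"fingers":-1},{"dr":[0,0,0],"translation":[-0.7,0,0],"fingers":-1},{"dr":[0,0,0],"translation":[-0.7,0,0],"fingers":-1},{"dr":[0,0,0],"translation":[-0.7,0,0],"fingers":-1},{"dr":[0,0,0],"translation":[-0.7,0,0],"fingers":-1},{"dr":[0,0,0],"translation":[-0.7,0,0],"fingers":-1},{"dr":[0,0,0],"translation":[-0.7,0,0],"fingers":-1},{"dr":[0,0,0],"translation":[-0.3,0,0],"fingers":-1}]'
python3 -m handwheel '[{"dr":[0,0,0],"translation":[0,0,0],"fingers":0.2},{"dr":[0,0,0],"translation":[0,0,0],"fingers":0.2},{"dr":[0,0,0],"translation":[0,0,0],"fingers":0.2},{"dr":[0,0,0],"translation":[0,0,-0.5],"fingers":0.2},{"dr":[0,0,0],"translation":[0,0,-0.8],"fingers":0.2},{"dr":[0,0,0],"translation":[0,0,-0.8],"fingers":0.2},{"dr":[0,0,0],"translation":[0.5,0,-0.8],"fingers":0.2},{"dr":[0,0,0],"translation":[1,0,-0.8],"fingers":0.2},{"dr":[0,0,0],"translation":[1,0,0],"fingers":0.2},{"dr":[0,0,0],"translation":[1,0,0],"fingers":0.2},{"dr":[0,0,0],"translation":[1,0,0],"fingers":0.2},{"dr":[0,0,0],"translation":[1,0,0],"fingers":0.2}]'
python3 -m handwheel '[{"dr":[0,0,0],"translation":[0.3,-1,-0.3],"fingers":1},{"dr":[0,0,0],"translation":[0.3,-1,-0.3],"fingers":1},{"dr":[0,0,0],"translation":[0,-1,0],"fingers":1},{"dr":[0,0,0],"translation":[0,-1,0],"fingers":1},{"dr":[0,0,0],"translation":[0,-1,0],"fingers":1},{"dr":[0,0,0],"translation":[0,-1,0],"fingers":1},{"dr":[0,0,0],"translation":[0,-1,0],"fingers":1},{"dr":[0,0,0],"translation":[0,-1,0],"fingers":1},{"dr":[0,0,0],"translation":[0,-1,0],"fingers":1},{"dr":[0,0,0],"translation":[0,-1,0],"fingers":1},{"dr":[0,0,0],"translation":[0,0,0],"fingers":1}]'
python3 - <<'E'
from h import *
img,P=cloud("top");bay(img,P)
panels(img,P,{"a":(320,206)})
img,P=cloud("scene");cover(img,P);bay(img,P);panels(img,P,{"a":(214,173)})
goto(*grip(.4523,-.235,2.7))
E
```

```text
time_s: 37.48
tcp_pos: [0.5623, 0.1671, 0.0224]
orientation: [-0.152, 3.136, 0.003]
wrist_force: [-0.9, -0.2, 0.2]
gripper_width: 0.0448
grasp_force: 32.1
time_s: 38.48
tcp_pos: [0.4497, 0.1562, 0.0967]
orientation: [-0.153, 3.137, 0.002]
wrist_force: [-0.8, 0.2, -0.2]
gripper_width: 0.051
grasp_force: 0.0
time_s: 39.4
tcp_pos: [0.4589, -0.0465, 0.1084]
orientation: [-0.149, 3.137, 0.0]
wrist_force: [0.4, -0.3, 0.4]
gripper_width: 0.0851
grasp_force: 0.0
bay [ 61.4  32.8 197.    7.7 -89.4] 95 17.5
bay [ 2.9 -3.3 93.1 46.8 -1. ] 338 18.7
bay [-6.4 70.5 96.3 49.1  1.6] 340 18.2
a [ 451.5 -235.5   91.4   44.5    2.6] n 323 z 0.0185 px [320. 206.]
cover angle ~ 1.562 n 1521 max z 181.0
bay [-31.1  -1.6  47.3  23.   89. ] 82 18.3
bay [ 68.9   0.8 261.9   3.1  89.7] 104 18.6
bay [-36.4  70.6  46.4  33.2 -88.5] 123 18.0
a [ 452.1 -234.5   92.9   52.2    2.3] n 239 z 0.0174 px [214. 173.]
dr units [0.01 0.   0.4 ] then shift units [ 2.14 -9.52  4.33]
shift units now [ 2.6  -9.41  4.31] tcp [ 0.4581 -0.0441  0.108 ] tooly yaw 95.5 tilt [-0.     0.002 -1.   ] q6 -1.93 t 39.5 F [ 0.4  0.2 -0.6] w 0.0854 g 0.0
```

```bash
python3 -m handwheel '[{"dr":[0,0,0.4],"translation":[0.2,-0.9,0],"fingers":1},{"dr":[0,0,0],"translation":[0.2,-0.95,0],"fingers":1},{"dr":[0,0,0],"translation":[0.2,-0.95,0],"fingers":1},{"dr":[0,0,0],"translation":[0.2,-0.95,0],"fingers":1},{"dr":[0,0,0],"translation":[0.2,-0.95,0],"fingers":1},{"dr":[0,0,0],"translation":[0.2,-0.95,0],"fingers":1},{"dr":[0,0,0],"translation":[0.2,-0.95,0],"fingers":1},{"dr":[0,0,0],"translation":[0.2,-0.95,0],"fingers":1},{"dr":[0,0,0],"translation":[0.2,-0.95,0],"fingers":1},{"dr":[0,0,0],"translation":[0.2,-0.95,0],"fingers":1},{"dr":[0,0,0],"translation":[0,0,0],"fingers":1},{"dr":[0,0,0],"translation":[0,0,0],"fingers":1}]'
python3 - <<'E'
from h import *
goto(*grip(.4523,-.235,2.7))
E
```

```text
time_s: 40.5
tcp_pos: [0.4286, -0.2342, 0.1074]
orientation: [0.076, -3.14, -0.003]
wrist_force: [-0.5, 0.8, -0.2]
gripper_width: 0.085
grasp_force: 0.0
dr units [ 0.02 -0.    0.01] then shift units [ 0.22 -0.1   4.29]
shift units now [ 0.22 -0.1   4.29] tcp [ 0.4286 -0.2342  0.1074] tooly yaw 92.8 tilt [ 0.     0.002 -1.   ] q6 -2.28 t 40.5 F [-0.5  0.8 -0.2] w 0.085 g 0.0
```

```bash
python3 -m handwheel '[{"dr":[0,0,0],"translation":[0.2,-0.08,0],"fingers":1},{"dr":[0,0,0],"translation":[0,0,0.7],"fingers":1},{"dr":[0,0,0],"translation":[0,0,0.8],"fingers":1},{"dr":[0,0,0],"translation":[0,0,0.8],"fingers":1},{"dr":[0,0,0],"translation":[0,0,0.8],"fingers":1},{"dr":[0,0,0],"translation":[0,0,0.8],"fingers":1},{"dr":[0,0,0],"translation":[0,0,0.37],"fingers":1},{"dr":[0,0,0],"translation":[0,0,0],"fingers":1}]'
python3 -m handwheel '[{"dr":[0,0,0],"translation":[0,0,0],"fingers":-1},{"dr":[0,0,0],"translation":[0,0,0],"fingers":-1},{"dr":[0,0,0],"translation":[0,0,0],"fingers":-1},{"dr":[0,0,0],"translation":[0,0,0],"fingers":-1},{"dr":[0,0,0],"translation":[0,0,0],"fingers":-1},{"dr":[0,0,0],"translation":[0,0,0],"fingers":-1}]'
python3 - <<'E'
from h import *
goto(list(M0-.17*ex-.076*ey)+[.0215],95.6)
E
```

```text
time_s: 41.17
tcp_pos: [0.4239, -0.2348, 0.0206]
orientation: [0.079, -3.138, -0.006]
wrist_force: [-1.5, -0.8, 0.3]
gripper_width: 0.0852
grasp_force: 0.0
time_s: 41.67
tcp_pos: [0.4253, -0.2368, 0.0229]
orientation: [-0.077, 3.139, 0.0]
wrist_force: [-1.0, 1.2, 6.1]
gripper_width: 0.0451
grasp_force: 30.7
dr units [ 0.    0.01 -0.41] then shift units [-1.62 15.78  0.07]
shift units now [-0.85 15.84  0.08] tcp [ 0.4253 -0.2368  0.0229] tooly yaw 92.8 tilt [-0.001  0.    -1.   ] q6 -2.29 t 41.7 F [-1.   1.2  6.1] w 0.0451 g 30.7
```

```bash
python3 -m handwheel '[{"dr":[0,0,-0.41],"translation":[0,0,-0.04],"fingers":-1},{"dr":[0,0,0],"translation":[-0.1,0.9,0],"fingers":-1},{"dr":[0,0,0],"translation":[-0.1,0.9,0],"fingers":-1},{"dr":[0,0,0],"translation":[-0.1,0.9,0],"fingers":-1},{"dr":[0,0,0],"translation":[-0.1,0.9,0],"fingers":-1},{"dr":[0,0,0],"translation":[-0.1,0.9,0],"fingers":-1},{"dr":[0,0,0],"translation":[-0.1,0.9,0],"fingers":-1},{"dr":[0,0,0],"translation":[-0.1,0.9,0],"fingers":-1},{"dr":[0,0,0],"translation":[-0.1,0.9,0],"fingers":-1},{"dr":[0,0,0],"translation":[-0.1,0.9,0],"fingers":-1},{"dr":[0,0,0],"translation":[-0.1,0.9,0],"fingers":-1}]'
python3 -m handwheel '[{"dr":[0,0,0],"translation":[-0.1,0.9,0],"fingers":-1},{"dr":[0,0,0],"translation":[-0.1,0.9,0],"fingers":-1},{"dr":[0,0,0],"translation":[-0.1,0.9,0],"fingers":-1},{"dr":[0,0,0],"translation":[-0.1,0.9,0],"fingers":-1},{"dr":[0,0,0],"translation":[-0.1,0.9,0],"fingers":-1},{"dr":[0,0,0],"translation":[-0.1,0.9,0],"fingers":-1},{"dr":[0,0,0],"translation":[-0.1,0.9,0],"fingers":-1},{"dr":[0,0,0],"translation":[0,0.45,0],"fingers":-1},{"dr":[0,0,0],"translation":[0,0,0],"fingers":-1}]'
python3 - <<'E'
from h import *
goto(list(M0-.03*ex-.076*ey)+[.0215],95.6)
E
```

```text
time_s: 42.58
tcp_pos: [0.4271, -0.0547, 0.0233]
orientation: [-0.154, 3.137, 0.002]
wrist_force: [0.3, 0.4, -1.0]
gripper_width: 0.0451
grasp_force: 30.7
time_s: 43.33
tcp_pos: [0.4274, 0.0815, 0.0233]
orientation: [-0.158, 3.138, 0.002]
wrist_force: [-0.9, 0.2, -0.7]
gripper_width: 0.0453
grasp_force: 30.7
dr units [0.01 0.   0.02] then shift units [-6.96 -0.05  0.09]
shift units now [-6.96 -0.07  0.09] tcp [0.4274 0.0815 0.0233] tooly yaw 95.8 tilt [-0.     0.001 -1.   ] q6 -1.66 t 43.3 F [-0.9  0.2 -0.7] w 0.0453 g 30.7
```

```bash
python3 -m handwheel '[{"dr":[0,0,0],"translation":[-0.4,0,0.06],"fingers":-1},{"dr":[0,0,0],"translation":[-0.7,0,0],"fingers":-1},{"dr":[0,0,0],"translation":[-0.7,0,0],"fingers":-1},{"dr":[0,0,0],"translation":[-0.7,0,0],"fingers":-1},{"dr":[0,0,0],"translation":[-0.7,0,0],"fingers":-1},{"dr":[0,0,0],"translation":[-0.7,0,0],"fingers":-1},{"dr":[0,0,0],"translation":[-0.7,0,0],"fingers":-1},{"dr":[0,0,0],"translation":[-0.7,0,0],"fingers":-1},{"dr":[0,0,0],"translation":[-0.7,0,0],"fingers":-1},{"dr":[0,0,0],"translation":[-0.7,0,0],"fingers":-1},{"dr":[0,0,0],"translation":[-0.2,0,0],"fingers":-1}]'
python3 -m handwheel '[{"dr":[0,0,0],"translation":[0,0,0],"fingers":0.2},{"dr":[0,0,0],"translation":[0,0,0],"fingers":0.2},{"dr":[0,0,0],"translation":[0,0,0],"fingers":0.2},{"dr":[0,0,0],"translation":[0,0,-0.5],"fingers":0.2},{"dr":[0,0,0],"translation":[0,0,-0.8],"fingers":0.2},{"dr":[0,0,0],"translation":[0,0,-0.8],"fingers":0.2},{"dr":[0,0,0],"translation":[0.5,0,-0.8],"fingers":0.2},{"dr":[0,0,0],"translation":[1,0,-0.8],"fingers":0.2},{"dr":[0,0,0],"translation":[1,0,-0.5],"fingers":0.2},{"dr":[0,0,0],"translation":[1,0,-0.5],"fingers":-1},{"dr":[0,0,0],"translation":[1,0,-0.5],"fingers":-1},{"dr":[0,0,0],"translation":[1,0,-0.5],"fingers":-1}]'
python3 -m handwheel '[{"dr":[0,0,0],"translation":[1,0,-1],"fingers":-1},{"dr":[0,0,0],"translation":[1,0,-1],"fingers":-1},{"dr":[0,0,0],"translation":[0.5,0,-1],"fingers":-1},{"dr":[0,0,0],"translation":[0,0,-1],"fingers":-1},{"dr":[0,0,0],"translation":[0,0,-1],"fingers":-1},{"dr":[0,0,0],"translation":[0,0,-1],"fingers":-1},{"dr":[0,0,0],"translation":[0,0,-1],"fingers":-1},{"dr":[0,0,0],"translation":[0,0,0],"fingers":-1}]'
python3 - <<'E'
from h import *
img,P=cloud("top");bay(img,P);cv2.imwrite('pics/b3.png',cv2.resize(img[120:230,130:330],(800,440)))
img,P=cloud("scene");cover(img,P);bay(img,P)
goto(list(M0+.115*ex)+[.3],95.6)
E
```

```text
time_s: 44.25
tcp_pos: [0.5673, 0.0926, 0.0223]
orientation: [-0.153, 3.136, 0.002]
wrist_force: [-1.5, -0.3, 1.4]
gripper_width: 0.0448
grasp_force: 32.3
time_s: 45.25
tcp_pos: [0.4541, 0.0828, 0.137]
orientation: [-0.155, 3.138, 0.002]
wrist_force: [0.2, -0.9, -0.0]
gripper_width: 0.0158
grasp_force: 0.0
time_s: 45.92
tcp_pos: [0.4068, 0.0778, 0.2801]
orientation: [-0.155, 3.13, 0.002]
wrist_force: [0.4, 0.7, 0.4]
gripper_width: -0.0
grasp_force: 0.0
bay [ 62.3  -1.5 220.5   4.7  89.8] 92 18.4
bay [ 34.3 -78.6  45.6  21.  -88.1] 67 18.7
bay [-6.8 75.6 97.2 46.7 -7.7] 293 18.4
cover angle ~ 1.563 n 1516 max z 181.0
bay [-34.2 -76.8  48.1  27.4 -89.9] 98 18.1
bay [-31.1  -1.6  46.6  21.9  89. ] 81 18.5
bay [ 68.3   0.5 264.8   2.9  89.9] 102 18.9
bay [-36.5  70.3  46.7  31.9 -89.5] 124 18.4
dr units [0.01 0.01 0.01] then shift units [-15.32   3.83  -1.17]
shift units now [-15.33   3.82  -1.14] tcp [0.4055 0.0778 0.2766] tooly yaw 95.6 tilt [-0.002  0.001 -1.   ] q6 -1.67 t 46.0 F [-0.4  0.7 -0.5] w -0.0002 g 0.0
```

View pics/b3.png

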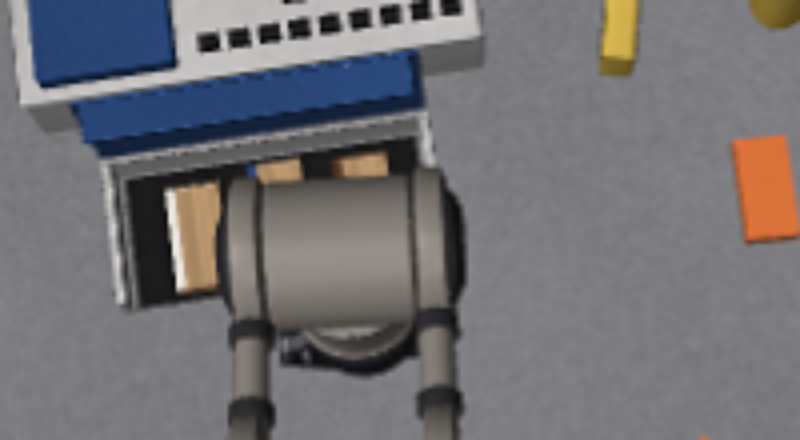

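All three panels lie inside the bay, the visible ends of a, b and c at (362,165), (280,170) and (195,235). Now I bring the closed fingers behind the cover and push it shut.

```bash
python3 -m handwheel '[{"dr":[0,0,0],"translation":[0,0.4,-0.5],"fingers":-1},{"dr":[0,0,0],"translation":[-0.5,0.4,-0.5],"fingers":-1},{"dr":[0,0,0],"translation":[-1,0.4,0],"fingers":-1},{"dr":[0,0,0],"translation":[-1,0.4,0],"fingers":-1},{"dr":[0,0,0],"translation":[-1,0.4,0],"fingers":-1},{"dr":[0,0,0],"translation":[-1,0.4,0],"fingers":-1},{"dr":[0,0,0],"translation":[-1,0.4,0],"fingers":-1},{"dr":[0,0,0],"translation":[-1,0.4,0],"fingers":-1},{"dr":[0,0,0],"translation":[-1,0.4,0],"fingers":-1},{"dr":[0,0,0],"translation":[-1,0.2,0],"fingers":-1},{"dr":[0,0,0],"translation":[-1,0,0],"fingers":-1},{"dr":[0,0,0],"translation":[-1,0,0],"fingers":-1}]'
python3 -m handwheel '[{"dr":[0,0,0],"translation":[-1,0,0],"fingers":-1},{"dr":[0,0,0],"translation":[-1,0,0],"fingers":-1},{"dr":[0,0,0],"translation":[-1,0,0],"fingers":-1},{"dr":[0,0,0],"translation":[-0.8,0,0],"fingers":-1},{"dr":[0,0,0],"translation":[0,0,0],"fingers":-1},{"dr":[0,0,0],"translation":[0,0,0],"fingers":-1}]'
python3 - <<'E'
from h import *
goto(list(M0+.107*ex)+[.165],95.6)
E
```

```text
time_s: 47.02
tcp_pos: [0.6074, 0.1744, 0.2942]
orientation: [0.156, -3.134, -0.002]
wrist_force: [1.0, 0.4, 0.6]
gripper_width: 0.0002
grasp_force: 0.0
time_s: 47.52
tcp_pos: [0.6827, 0.1813, 0.2935]
orientation: [0.154, -3.134, -0.002]
wrist_force: [0.6, 0.8, -0.7]
gripper_width: 0.0003
grasp_force: 0.0
dr units [ 0.01 -0.03  0.  ] then shift units [-0.62  0.03  6.43]
shift units now [-0.65  0.02  6.42] tcp [0.6827 0.1813 0.2935] tooly yaw 95.6 tilt [ 0.004  0.001 -1.   ] q6 -1.52 t 47.5 F [ 0.6  0.8 -0.7] w 0.0003 g 0.0
```

```bash
python3 -m handwheel '[{"dr":[0,-0.03,0],"translation":[-0.6,0,0.4],"fingers":-1},{"dr":[0,0,0],"translation":[0,0,1],"fingers":-1},{"dr":[0,0,0],"translation":[0,0,1],"fingers":-1},{"dr":[0,0,0],"translation":[0,0,1],"fingers":-1},{"dr":[0,0,0],"translation":[0,0,1],"fingers":-1},{"dr":[0,0,0],"translation":[0,0,1],"fingers":-1},{"dr":[0,0,0],"translation":[0,0,1],"fingers":-1},{"dr":[0,0,0],"translation":[0,0,0],"fingers":-1},{"dr":[0,0,0],"translation":[0,0,0],"fingers":-1}]'
python3 -m handwheel '[{"dr":[0,0,0],"translation":[0.4,0,0.04],"fingers":-1},{"dr":[0,0,0],"translation":[0.4,0,0.04],"fingers":-1},{"dr":[0,0,0],"translation":[0.4,0,0.04],"fingers":-1},{"dr":[0,0,0],"translation":[0.4,0,0.04],"fingers":-1},{"dr":[0,0,0],"translation":[0.4,0,0.04],"fingers":-1},{"dr":[0,0,0],"translation":[0.4,0,0.04],"fingers":-1},{"dr":[0,0,0],"translation":[0.4,0,0.05],"fingers":-1},{"dr":[0,0,0],"translation":[0.4,0,0.05],"fingers":-1},{"dr":[0,0,0],"translation":[0,0,0],"fingers":-1}]'
python3 - <<'E'
from h import *
goto(list(M0+.039*ex)+[.158],95.6)
img,P=cloud("scene");cover(img,P)
E
```

```text
time_s: 48.27
tcp_pos: [0.6939, 0.1828, 0.1672]
orientation: [-0.155, 3.138, 0.002]
wrist_force: [-0.4, 0.4, 0.8]
gripper_width: -0.0001
grasp_force: 0.0
time_s: 49.02
tcp_pos: [0.6315, 0.1767, 0.1635]
orientation: [-0.155, 3.131, 0.003]
wrist_force: [0.0, 0.2, -0.3]
gripper_width: -0.0002
grasp_force: 0.0
dr units [0.01 0.06 0.01] then shift units [0.21 0.01 0.28]
shift units now [0.21 0.01 0.28] tcp [0.6315 0.1767 0.1635] tooly yaw 95.7 tilt [-0.007  0.001 -1.   ] q6 -1.51 t 49.0 F [ 0.   0.2 -0.3] w -0.0002 g 0.0
cover angle ~ 1.262 n 1282 max z 174.0
```

Works: the cover is at 1.26 rad. I carry on along the arc.

```bash
python3 -m handwheel '[{"dr":[0,0,0],"translation":[0.3,0,0.2],"fingers":-1},{"dr":[0,0,0],"translation":[0.3,0,0.2],"fingers":-1},{"dr":[0,0,0],"translation":[0.28,0,0.16],"fingers":-1},{"dr":[0,0,0],"translation":[0.28,0,0.16],"fingers":-1},{"dr":[0,0,0],"translation":[0.28,0,0.16],"fingers":-1},{"dr":[0,0,0],"translation":[0.22,0,0.2],"fingers":-1},{"dr":[0,0,0],"translation":[0.22,0,0.22],"fingers":-1},{"dr":[0,0,0],"translation":[0.22,0,0.22],"fingers":-1},{"dr":[0,0,0],"translation":[0.22,0,0.22],"fingers":-1},{"dr":[0,0,0],"translation":[0.2,0,0.22],"fingers":-1}]'
python3 -m handwheel '[{"dr":[0,0,0],"translation":[0.15,0,0.28],"fingers":-1},{"dr":[0,0,0],"translation":[0.15,0,0.28],"fingers":-1},{"dr":[0,0,0],"translation":[0.15,0,0.28],"fingers":-1},{"dr":[0,0,0],"translation":[0.15,0,0.28],"fingers":-1},{"dr":[0,0,0],"translation":[0.15,0,0.28],"fingers":-1},{"dr":[0,0,0],"translation":[0,0,0],"fingers":-1}]'
python3 - <<'E'
from h import *
goto(list(M0-.0315*ex)+[.063],95.6)
img,P=cloud("scene");cover(img,P)
E
```

```text
time_s: 49.9
tcp_pos: [0.5813, 0.1717, 0.1209]
orientation: [-0.154, 3.134, 0.003]
wrist_force: [2.9, 0.7, 0.8]
gripper_width: -0.0002
grasp_force: 1.1
time_s: 50.4
tcp_pos: [0.5656, 0.1701, 0.092]
orientation: [-0.155, 3.137, 0.002]
wrist_force: [0.4, -0.1, -0.1]
gripper_width: -0.0002
grasp_force: 0.0
dr units [0.01 0.01 0.01] then shift units [0.42 0.02 1.45]
shift units now [0.42 0.01 1.45] tcp [0.5656 0.1701 0.092 ] tooly yaw 95.6 tilt [-0.001  0.001 -1.   ] q6 -1.51 t 50.4 F [ 0.4 -0.1 -0.1] w -0.0002 g 0.0
cover angle ~ 0.329 n 1226 max z 86.0
```

```bash
python3 -m handwheel '[{"dr":[0,0,0],"translation":[0.1,0,0.25],"fingers":-1},{"dr":[0,0,0],"translation":[0.1,0,0.25],"fingers":-1},{"dr":[0,0,0],"translation":[0.1,0,0.25],"fingers":-1},{"dr":[0,0,0],"translation":[0.1,0,0.25],"fingers":-1},{"dr":[0,0,0],"translation":[0,0,0.25],"fingers":-1},{"dr":[0,0,0],"translation":[0,0,0.1],"fingers":-1},{"dr":[0,0,0],"translation":[0,0,0],"fingers":-1}]'
python3 -m handwheel '[{"dr":[0,0,0],"translation":[0,0,0.1],"fingers":-1},{"dr":[0,0,0],"translation":[0,0,0],"fingers":-1}]'
python3 -m handwheel '[{"dr":[0,0,0],"translation":[0,0,0.1],"fingers":-1},{"dr":[0,0,0],"translation":[0,0,0],"fingers":-1}]'
python3 - <<'E'
from h import *
img,P=cloud("scene");cover(img,P)
E
```

```text
time_s: 51.03
tcp_pos: [0.5581, 0.1695, 0.0655]
orientation: [-0.155, 3.137, 0.002]
wrist_force: [0.2, 0.2, 0.3]
gripper_width: 0.0003
grasp_force: 0.0
time_s: 51.2
tcp_pos: [0.5588, 0.1695, 0.0642]
orientation: [-0.154, 3.135, 0.002]
wrist_force: [-0.4, -0.8, -0.3]
gripper_width: 0.0003
grasp_force: 0.0
time_s: 51.37
tcp_pos: [0.559, 0.1696, 0.0631]
orientation: [-0.154, 3.134, 0.002]
wrist_force: [-1.9, -0.4, 5.3]
gripper_width: -0.0
grasp_force: 2.7
cover angle ~ 0.045 n 1110 max z 54.0
```

```bash
python3 -m handwheel '[{"dr":[0,0,0],"translation":[0,0,0.08],"fingers":-1},{"dr":[0,0,0],"translation":[0,0,0],"fingers":-1}]'
python3 -m handwheel '[{"dr":[0,0,0],"translation":[0,0,0.08],"fingers":-1},{"dr":[0,0,0],"translation":[0,0,0],"fingers":-1},{"dr":[0,0,0],"translation":[0,0,0],"fingers":-1}]'
```

```text
time_s: 51.58
tcp_pos: [0.559, 0.1696, 0.0629]
orientation: [-0.155, 3.133, 0.002]
wrist_force: [-6.1, -0.8, 16.5]
gripper_width: 0.0
grasp_force: 8.3
time_s: 51.83
tcp_pos: [0.5591, 0.1696, 0.0629]
orientation: [-0.155, 3.133, 0.002]
wrist_force: [-10.1, -2.5, 28.3]
gripper_width: -0.0002
grasp_force: 13.6
```

The force rises with no further movement, so the cover is fully shut on its stop. I retreat and check.

```bash
python3 -m handwheel '[{"dr":[0,0,0],"translation":[0,0,-0.3],"fingers":-1},{"dr":[0,0,0],"translation":[0,0,-0.6],"fingers":-1},{"dr":[0,0,0],"translation":[0,0,-1],"fingers":-1},{"dr":[0,0,0],"translation":[0,0,-1],"fingers":-1},{"dr":[0,0,0],"translation":[0,0,-1],"fingers":-1},{"dr":[0,0,0],"translation":[0.5,0,-1],"fingers":-1},{"dr":[0,0,0],"translation":[1,0,-1],"fingers":-1},{"dr":[0,0,0],"translation":[1,0,-1],"fingers":-1},{"dr":[0,0,0],"translation":[1,0,0],"fingers":-1},{"dr":[0,0,0],"translation":[1,0,0],"fingers":-1},{"dr":[0,0,0],"translation":[1,0,0],"fingers":-1},{"dr":[0,0,0],"translation":[0,0,0],"fingers":-1}]'
python3 - <<'E'
from h import *
img,P=cloud("scene");cover(img,P);cv2.imwrite("pics/end.png",cv2.resize(img,(800,600)))
hsv=cv2.cvtColor(img,cv2.COLOR_BGR2HSV)
b=blob(P,(hsv[...,0]<14)&(hsv[...,1]>150)&(P[...,2]>.19)&(P[...,2]<.26),161,121);print("head",b.sum(),np.nanpercentile(P[b],[2,50,98],axis=0).round(4).tolist())
print(observe()["wrist_force"])
E
```

```text
time_s: 52.83
tcp_pos: [0.4457, 0.1584, 0.197]
orientation: [-0.155, 3.137, 0.002]
wrist_force: [-0.1, 1.1, -0.8]
gripper_width: 0.0002
grasp_force: 0.0
cover angle ~ 0.043 n 1297 max z 54.0
head 64 [[0.4973, -0.4304, 0.2043], [0.5136, -0.4097, 0.2243], [0.5183, -0.4056, 0.2424]]
[0.7464945  0.62110425 0.1562216 ]
```

View pics/end.png

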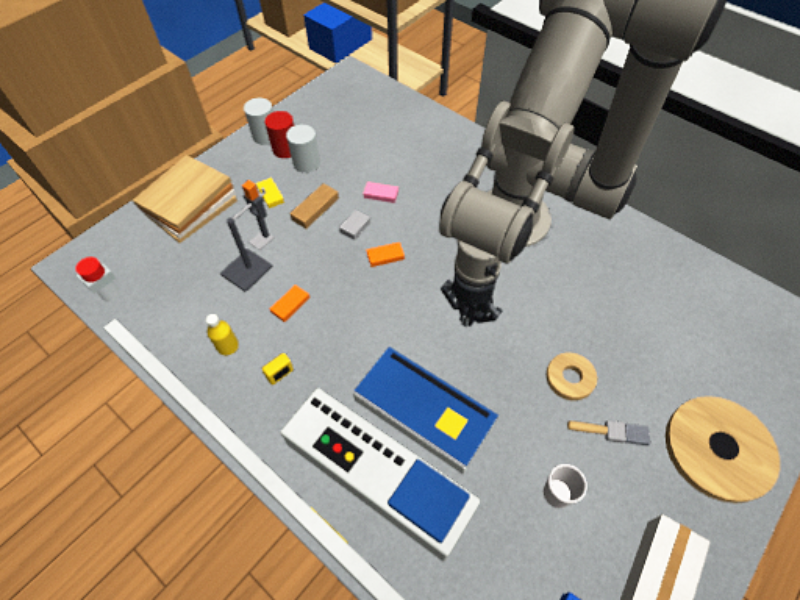

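The cover is shut at (425,405), reading the same as at the start. The scraper hangs on its hook at (255,210), no panel is left on the bench, and the bystanders have not moved.

```bash
python3 -c "
from bench import job_done
print(job_done())"
```

```text
the job is handed in; nothing more can be done
None
```

I handed the job in after about 53 s of robot time: panels a, b and c are in the bay, the cover is shut, the scraper is back on its hook, and the bystanders look unmoved in the last picture; no verdict came back.

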